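# Load and stack the three-tier tackle tray

## Task

Stow the tackle by building up the grey three-tier tray from the bottom, one thing at a time: stand the steel swivel tin in the bottom tier that is screwed to the shelf, set the deep tray squarely on top of it, stand the float in the deep tray, set the shallow tray squarely on that, and last stand the reel spool in the shallow tray. Stack the trays evenly one over another with long sides along long sides, leave everything upright, and do not disturb the jar, the mug or the wrench.

Things in the scene. Friction and masses are not known exactly. Their poses are not given: they have to be found in the camera images.
- bottom_tier_center (a point): Bottom tier, the target of the stack, fixed to the shelf: grey plastic open-topped rectangular tray, 40 mm high, 132 mm long by 64 mm wide outside, walls 5 mm, floor 5 mm (122 by 54 mm inside). It alone has a 3 mm thick screwed tab (24 mm long, two brass screws) at each short end. The point is at its centre, half-way up (20 mm above its underside). x runs along the 132 mm side, y along the 64 mm side, z up; turned half round it is the same.
- deep_tier_center (a point): Deep (middle) tier, loose, 140 g: grey plastic open-topped rectangular tray, 50 mm high, 132 mm long by 64 mm wide outside, walls 5 mm, floor 5 mm (122 by 54 mm inside). No tabs; it is the tallest of the three. Standing on the shelf, open side up. The point is at its centre, half-way up (25 mm above its underside). x runs along the 132 mm side, y along the 64 mm side, z up; turned half round it is the same.
- shallow_tier_center (a point): Shallow (top) tier, loose, 100 g: grey plastic open-topped rectangular tray, 28 mm high, 132 mm long by 64 mm wide outside, walls 5 mm, floor 5 mm (122 by 54 mm inside). No tabs; it is the lowest of the three. Standing on the shelf, open side up. The point is at its centre, half-way up (14 mm above its underside). x runs along the 132 mm side, y along the 64 mm side, z up; turned half round it is the same.
- tin_center (a point): Steel swivel tin with twist cap, a plain low round can standing upright, diameter 37 mm at the cap (35 mm below it), 26 mm high, 70 g. The point is at its centre, 13 mm above its underside; z is its axis, up.
- float_center (a point): Hard red float standing upright on its flat 28 mm foot: round, 36 mm diameter from 6 to 30 mm up, then narrowing to a 12 mm tip, 40 mm high, 35 g. The point is at its centre, 20 mm above its underside; z is its axis, up, tip at the top.
- spool_center (a point): Orange plastic reel spool standing upright: two round flanges of 38 mm diameter, 5 mm thick, on a 24 mm core, 32 mm high, 45 g; grip it across the flanges. The point is at its centre, 16 mm above its underside; z is its axis, up.
- jar: Bystander, leave it where it is: small glass jar with its screw lid shut, 52 mm diameter, 62 mm high. Origin at the centre of its underside.
- mug: Bystander, leave it where it is: blue ceramic mug, 76 mm diameter, 85 mm high. Origin at the centre of its underside.
- wrench: Bystander, leave it where it is: steel wrench, 160 mm long, lying flat. Origin at the underside, half-way along; x along its length.
Mind the look-alikes: they are no part of the job. What is shaped like the part that bears tin_center but purple is not meant.

How it is judged:
By the outcome, as a careful person would: the job done as asked, in the order asked, and still so for the second after the job is handed in, with the robot touching nothing.
It also fails if it takes over 131 s, if anything falls off the work surface, if the arm or the gripper's body presses on something with over 40 N, if the wrist force passes 120 N, or if a joint passes its speed limit or range.

## Robot

A 6-joint arm with a two-finger parallel gripper is mounted at the origin on the work surface. World frame = base frame: x ahead of the robot, y to its left, z up, the work surface at z = 0. Lengths are in mm, angles in rad, forces in N, time in s.
With the tool pointing down it reaches from about 350 to 875 mm from the base axis. Payload 4.2 kg.
Tool frame: the origin (TCP) lies midway between the tips of the shut fingers; the grasp point (between the pads) lies 19 mm behind it; z points along the fingers, y is the line along which they close (so a half turn about z gives the same grasp; the last joint's range is limited). The gripper opens to 85 mm and grips with 20 to 120 N. Pads are 22 mm wide; open, the fingers measure 114 mm over their backs; the gripper's body (76 mm by 85 mm) begins 54 mm behind the grasp point. The pads swing forward as they close: fully open they stand 13 mm farther back than shut.
Start: joints at [1.584, 0.385, 0.008, 0, -1.194, -0.259], TCP at [152.051, 606.201, 231.312] pointing down, gripper open.
Joint ranges: [-3.14, 3.14], [-1.21, 2.06], [-1.07, 1.41], [-3.16, 2.05], [-2.99, -0.16], [-3.1, 3.1]. Speed limits (rad/s): [2.79, 2.79, 3.14, 3.14, 3.14, 3.14].

## Interface

Orientations are given as a unit quaternion [x, y, z, w].
In Python, from bench import sensors, get_image, camera_params, job_done gives the robot as it stands.
- The arm moves only by the tool servo_tool, never from a script. Its argument "motion" is a list of rows, each an object with "travel": the shift along the tool's x, y, z as a fraction of full scale, a list of three; "rot": the turn, a rotation vector about the tool's x, y, z as a fraction of full scale, a list of three; "hand": the opening, from 0 (shut) to 1 (fully open). In form: [{"travel": [x, y, z], "rot": [wx, wy, wz], "hand": hand}, ...]. A call has 1 to 10 rows; each row shifts and turns the commanded pose from where the row before left it, along the tool's axes as they then stand; what a row does not reach is not made up. Full scale, the value 1, is 25 cm for a shift and 360 degrees for a turn. A row lasts 1/12 s, in which the tool goes at most 41.7 mm and 7.16 degrees, less where a joint would pass 70% of its speed; a pose out of reach is approached as far as the arm can. A call with a number of a shift or a turn outside -1 to 1 is refused whole. A call with a gripper value outside its range is refused whole. The fingers move at their own pace and stop on an object; the grip force is fixed at half the most. Time passes only in rows, so rows that do not move let the fingers close. It gives the time, the measured TCP pose, the force, the opening and the grip force at its end, in the units of the state.
- sensors.read_state(): the state, without advancing time (a new reading comes with each control period).
- get_image(name): name is "scene" or "top" or "wrist"; returns (picture, depth): 480x640x3 uint8, red, green, blue; 480x640 float32, mm along the optical axis (not along the pixel's ray), 0 where there is no reading.
- camera_params(name): a dict with "camera_matrix" (3x3 intrinsics, pixels), "dist" ([k1, k2, p1, p2, k3] as OpenCV has them; the pictures are not rectified), "R" (3x3) and "t" (3): a world point X has camera coordinates R X + t; the wrist camera has in their place "mount" (4x4, takes a point from camera to tool coordinates, whose origin is the TCP and whose axes are the flange's). Camera axes: x right, y down, z forward; pixel columns grow to the right and rows downward; lengths in mm; the calibration is good to about 2 mm. A picture is of the moment at which its call begins: read the wrist's pose just before it. camera_params takes no time and is no camera call.
- job_done(): hands the job in; it is judged then, once.
The state is a dict: "clock": time; "joints": joint angles; "joint_vel": joint speeds; "joint_efforts": joint torques, N m; "position": TCP position; "ee_rot": TCP orientation; "contact_force": force on the tool from outside, world axes, zero at the start; "wrist_torque": the same for the moment, N m; "gripper_width": finger opening in mm; "grasp_force": force on a finger pad.
Only numpy, scipy, OpenCV 4.12 (cv2) and the standard library are available. Lean on these libraries where they do the work, as an engineer would, in place of code of your own. Each camera call takes 0.05 s, during which the arm holds its last target. There are 200 camera calls.

## Working session

There is one attempt and no reset: what is moved stays moved. The work goes in short steps, Python scripts to look and compute and a tool call to move; the robot and the scene stay as the last step left them, time stands still between calls to the robot, and variables do not carry over. Pictures are saved under pics/ and viewed, at most 14 in all, crops included, and the job is handed in when it is done.

Besides the shell and the picture viewer there is one more tool, called after ">>>" as name([rows], argument=value, ...), one row to a line, values as JSON. servo_tool: Moves the arm, as the interface text tells. Its arguments: {"type":"object","properties":{"motion":{"type":"array"}},"required":["motion"]}

```bash
ls; mkdir -p pics; python3 - <<'E'
from bench import *
import cv2,numpy as np
print(sensors.read_state())
for n in("top","scene"):
    im,d=get_image(n); cv2.imwrite(f"pics/{n}0.png",im[...,::-1]); np.save(f"{n}d.npy",d); np.save(f"{n}i.npy",im)
    p=camera_params(n); print(n,{k:np.round(v,3).tolist() for k,v in p.items()})
p=camera_params("wrist");print({k:np.round(v,3).tolist() for k,v in p.items()})
E
```

```text
pics
{'clock': 0.0, 'joints': array([ 1.58359126e+00,  3.85578251e-01,  6.60594981e-03, -5.28275223e-04,
       -1.19398486e+00, -2.58579798e-01]), 'joint_vel': array([-4.81217151e-04, -7.27398111e-05, -2.99014444e-03, -6.84604552e-04,
       -2.93980752e-06,  5.64559383e-04]), 'joint_efforts': array([-1.30682874e-03, -3.92288911e+01,  1.88398021e+01,  4.18617457e+00,
       -4.64544370e-03, -3.36777262e-06]), 'position': array([151.91718755, 605.64618332, 230.19636082]), 'ee_rot': array([ 9.92445663e-01, -1.22679980e-01, -9.70955802e-05,  1.10369322e-03]), 'contact_force': array([-0.95320761,  0.77050093,  0.17532059]), 'wrist_torque': array([ 0.04983577, -0.04718574, -0.03062599]), 'grasp_force': 0.0, 'gripper_width': 85.36761389736705}
top {'camera_matrix': [[508.047, 0.0, 315.489], [0.0, 508.047, 242.304], [0.0, 0.0, 1.0]], 'dist': [-0.027, 0.0, 0.0, 0.0, 0.0], 'R': [[0.001, -1.0, -0.017], [-0.998, -0.0, -0.06], [0.06, 0.017, -0.998]], 't': [1.289, 627.65, 1147.413]}
scene {'camera_matrix': [[483.873, 0.0, 313.635], [0.0, 483.873, 239.962], [0.0, 0.0, 1.0]], 'dist': [-0.012, 0.0, 0.0, 0.0, 0.0], 'R': [[0.378, 0.926, 0.012], [0.646, -0.255, -0.72], [-0.663, 0.279, -0.694]], 't': [-199.564, -367.61, 1436.039]}
{'camera_matrix': [[398.096, 0.0, 324.335], [0.0, 398.096, 242.045], [0.0, 0.0, 1.0]], 'dist': [-0.071, 0.0, 0.0, 0.0, 0.0], 'mount': [[-0.001, -0.951, -0.309, 79.602], [1.0, -0.002, 0.001, 0.498], [-0.001, -0.309, 0.951, -142.33], [0.0, 0.0, 0.0, 1.0]]}
```

View pics/top0.png

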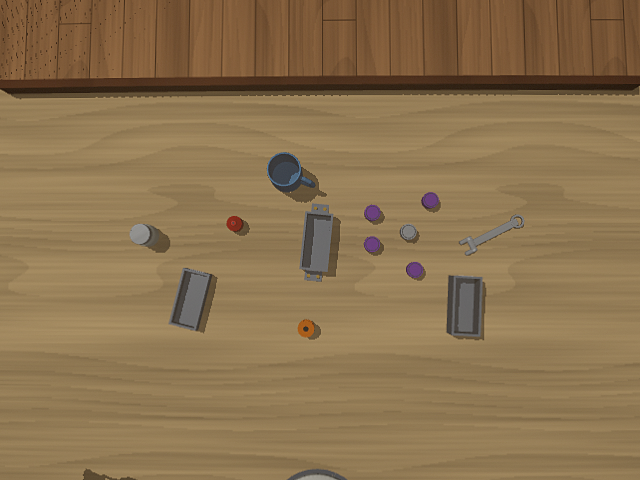

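View pics/scene0.png

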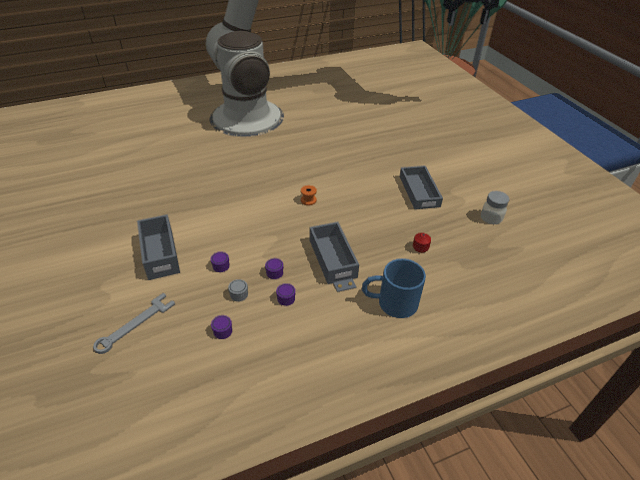

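The top view shows the jar (143,235), float (235,224), shallow tray (193,299), bottom tier with tabs (317,241), spool (307,328), steel tin (409,233), purple decoys and the deep tray (466,307). The scene view agrees on all of these.

```bash
cat > h.py <<'E'
from bench import *
import cv2,numpy as np
from scipy.spatial.transform import Rotation as Ro
def cloud(n,im=None,d=None,save=None):
    """world points (HxWx3), picture"""
    p=camera_params(n); K=np.array(p["camera_matrix"])
    s=sensors.read_state()
    if im is None: im,d=get_image(n)
    if save: cv2.imwrite(save,im[...,::-1])
    v,u=np.mgrid[:480,:640]
    q=cv2.undistortPoints(np.stack([u,v],-1).reshape(-1,1,2).astype(np.float64),K,np.array(p["dist"])).reshape(480,640,2)
    X=np.dstack([q*d[...,None],d]).astype(float)
    if n=="wrist":
        M=np.array(p["mount"]); X=X@M[:3,:3].T+M[:3,3]
        X=X@Ro.from_quat(s["ee_rot"]).as_matrix().T+s["position"]
    else: X=(X-np.array(p["t"]))@np.array(p["R"])
    X[d<=0]=np.nan
    return X,im
def near(X,c,r,zmin,zmax=150):
    P=X.reshape(-1,3); return P[(np.hypot(P[:,0]-c[0],P[:,1]-c[1])<r)&(P[:,2]>zmin)&(P[:,2]<zmax)]
def rim(P,lo):
    """rectangle round the rim points"""
    P=P[P[:,2]>lo]; (c,(a,b),th)=cv2.minAreaRect(P[:,:2].astype(np.float32))
    if a<b: a,b,th=b,a,th+90
    return np.round([*c,np.median(P[:,2]),a,b,(th+90)%180-90],1),len(P)
def go(x,y,z,yaw=None):
    """shift in tool axes (fraction of 250 mm) and turn about tool z; yaw=world angle (deg) of tool y axis mod 180"""
    s=sensors.read_state(); R=Ro.from_quat(s["ee_rot"]).as_matrix()
    t=R.T@(np.array([x,y,z])-s["position"])
    cur=np.degrees(np.arctan2(R[1,1],R[0,1])); 
    a=0 if yaw is None else -((yaw-cur+90)%180-90)
    print("travel",np.round(t/250,4),"rot z",round(a/360,4),"cur yaw",round(cur,2),"tilt",np.round(R[:,2],4),"pos",np.round(s["position"],1),"after turn travel",np.round(Ro.from_euler('z',a,degrees=True).as_matrix().T@t/250,4),"w",round(s["gripper_width"],1),"t",round(s["clock"],2))
E
python3 - <<'E'
from h import *
for n in("top","scene"):
    X,im=cloud(n,np.load(n+"i.npy"),np.load(n+"d.npy"))
    if n=="top":
        C={k:X[v,u,:2] for k,(u,v) in dict(jar=(143,235),float=(235,224),shallow=(193,299),bottom=(317,241),spool=(307,328),tin=(409,233),deep=(466,307)).items()}
        C['shelf']=np.array(C['spool'])-[0,120]
        C['mug']=X[172,285,:2]; C['p1']=X[245,373,:2]
    for k,c in C.items():
        r=85 if k in("shallow","bottom","deep") else 35
        P=near(X,c,r,-20)
        if k=='shelf': print(n,k,np.round(np.median(P[:,2]),2),P[:,2].std()); continue
        P=P[P[:,2]>8]; top=np.percentile(P[:,2],97)
        Q=P[P[:,2]>top-6]; (cc,rr)=cv2.minEnclosingCircle(Q[:,:2].astype(np.float32))
        print(n,k,"top",round(top,1),"circ",np.round(cc,1),round(rr,1),"rect",rim(P,top-6), len(P))
E
```

```text
top jar top 65.0 circ [644.1 394.7] 23.2 rect (array([645. , 395.1,  61.9,  44.7,  43.4, -21.6]), 281) 514
top float top 41.4 circ [670.8 188.7] 14.4 rect (array([670.3, 188.5,  38.3,  26.5,  23.2,  54.1]), 62) 212
top shallow top 31.1 circ [497.2 290.7] 72.2 rect (array([497.4, 290.1,  28. , 132.7,  66.5, -13.9]), 344) 723
top bottom top 43.7 circ [6.297e+02 5.000e-01] 72.3 rect (array([ 6.293e+02,  5.000e-01,  4.040e+01,  1.317e+02,  6.390e+01,
       -5.700e+00]), 317) 566
top spool top 35.5 circ [431.8  24.2] 18.6 rect (array([4.316e+02, 2.390e+01, 3.210e+01, 3.590e+01, 3.390e+01, 4.000e-01]), 194) 223
top tin top 30.3 circ [ 652.2 -209.4] 18.3 rect (array([ 652.9, -208.8,   27.1,   35.9,   32.4,  -45.8]), 163) 211
top deep top 52.7 circ [ 485.1 -332.6] 71.8 rect (array([ 485.6, -332.9,   50. ,  131.3,   63.6,   -2.4]), 399) 1054
top shelf -0.14 2.3042136174960026
top mug top 87.5 circ [792.4  73.3] 34.8 rect (array([803.8,  76.9,  85.3,  69.2,  34.9, -72.7]), 86) 382
top p1 top 30.2 circ [ 623.7 -126.2] 18.3 rect (array([ 624.5, -125.7,   27.1,   34.6,   34.4,  -89.4]), 172) 206
[... 352 characters left out ...]
.1 circ [628.1   1. ] 73.9 rect (array([628.3,   1.1,  40.2, 136.9,  65.5,  -5.7]), 452) 1336
scene spool top 35.4 circ [431.1  23.3] 20.6 rect (array([432.3,  25.7,  32.7,  39. ,  35.2, -21.1]), 140) 201
scene tin top 28.9 circ [ 650.8 -209.7] 20.1 rect (array([ 652.3, -208.8,   26.9,   36.8,   34.9,  -35.8]), 238) 322
scene deep top 51.9 circ [ 484.6 -334.6] 73.4 rect (array([ 485.4, -332.9,   50.2,  137.5,   64.4,   -3. ]), 421) 1360
scene shelf 0.8 1.4309639337713809
scene mug top 86.1 circ [793.7  73.9] 34.8 rect (array([804.5,  77.1,  84.6,  69.2,  35. , -73.8]), 150) 910
scene p1 top 29.5 circ [ 624.4 -125. ] 19.5 rect (array([ 624.1, -126.3,   26.9,   37.5,   34.1,  -18.7]), 206) 282
```

```bash
python3 -c "
from h import *
go(652.3,-209.1,150,-5.7)"
```

```text
travel [2.7349 2.6732 0.3268] rot z 0.2267 cur yaw -104.09 tilt [-4.0e-04 -1.9e-03 -1.0e+00] pos [151.9 605.7 230.4] after turn travel [ 3.0437 -2.3154  0.3268] w 85.4 t 0.1
```

>>> servo_tool([
  {"travel":[0.114,0.111,0.01],"rot":[0,0,0],"hand":0.65},
  {"travel":[0.114,0.111,0.01],"rot":[0,0,0],"hand":0.65},
  {"travel":[0.114,0.111,0.01],"rot":[0,0,0],"hand":0.65},
  {"travel":[0.114,0.111,0.01],"rot":[0,0,0],"hand":0.65},
  {"travel":[0.114,0.111,0.01],"rot":[0,0,0],"hand":0.65},
  {"travel":[0.114,0.111,0.01],"rot":[0,0,0],"hand":0.65},
  {"travel":[0.114,0.111,0.01],"rot":[0,0,0],"hand":0.65},
  {"travel":[0.114,0.111,0.01],"rot":[0,0,0],"hand":0.65},
  {"travel":[0.114,0.111,0.01],"rot":[0,0,0],"hand":0.65},
  {"travel":[0.114,0.111,0.01],"rot":[0,0,0],"hand":0.65},
])

```text
clock: 0.93
position: [361.3, 265.7, 206.1]
ee_rot: [0.992, -0.122, -0.0, 0.0]
contact_force: [0.9, 0.4, 0.9]
gripper_width: 55.5
grasp_force: 0.0
```

>>> servo_tool([
  {"travel":[0.114,0.111,0.01],"rot":[0,0,0],"hand":0.65},
  {"travel":[0.114,0.111,0.01],"rot":[0,0,0],"hand":0.65},
  {"travel":[0.114,0.111,0.01],"rot":[0,0,0],"hand":0.65},
  {"travel":[0.114,0.111,0.01],"rot":[0,0,0],"hand":0.65},
  {"travel":[0.114,0.111,0.01],"rot":[0,0,0],"hand":0.65},
  {"travel":[0.114,0.111,0.01],"rot":[0,0,0],"hand":0.65},
  {"travel":[0.114,0.111,0.01],"rot":[0,0,0],"hand":0.65},
  {"travel":[0.114,0.111,0.01],"rot":[0,0,0],"hand":0.65},
  {"travel":[0,0,0],"rot":[0,0,0.019],"hand":0.65},
  {"travel":[0,0,0],"rot":[0,0,0.019],"hand":0.65},
])

```text
clock: 1.77
position: [528.4, -5.5, 185.1]
ee_rot: [0.97, -0.245, -0.001, 0.0]
contact_force: [0.7, 0.7, -0.3]
gripper_width: 55.7
grasp_force: 0.0
```

>>> servo_tool([
  {"travel":[0,0,0],"rot":[0,0,0.019],"hand":0.65},
  {"travel":[0,0,0],"rot":[0,0,0.019],"hand":0.65},
  {"travel":[0,0,0],"rot":[0,0,0.019],"hand":0.65},
  {"travel":[0,0,0],"rot":[0,0,0.019],"hand":0.65},
  {"travel":[0,0,0],"rot":[0,0,0.019],"hand":0.65},
  {"travel":[0,0,0],"rot":[0,0,0.019],"hand":0.65},
  {"travel":[0,0,0],"rot":[0,0,0.019],"hand":0.65},
  {"travel":[0,0,0],"rot":[0,0,0.019],"hand":0.65},
  {"travel":[0,0,0],"rot":[0,0,0.018],"hand":0.65},
  {"travel":[0,0,0],"rot":[0,0,0.0],"hand":0.65},
])

```text
clock: 2.6
position: [527.8, -3.1, 185.9]
ee_rot: [0.713, -0.701, -0.0, 0.0]
contact_force: [-0.8, 0.3, 0.3]
gripper_width: 55.5
grasp_force: 0.0
```

```bash
python3 -c "
from h import *
go(652.3,-209.1,130,-5.7)"
```

```text
travel [ 0.8318 -0.485   0.2232] rot z 0.0184 cur yaw -179.07 tilt [-1.e-03 -1.e-04 -1.e+00] pos [527.8  -3.1 185.9] after turn travel [ 0.7703 -0.5778  0.2232] w 55.5 t 2.6
```

>>> servo_tool([
  {"travel":[0,0,0],"rot":[0,0,0.0184],"hand":0.65},
  {"travel":[0.11,-0.0825,0.03],"rot":[0,0,0],"hand":0.65},
  {"travel":[0.11,-0.0825,0.03],"rot":[0,0,0],"hand":0.65},
  {"travel":[0.11,-0.0825,0.03],"rot":[0,0,0],"hand":0.65},
  {"travel":[0.11,-0.0825,0.03],"rot":[0,0,0],"hand":0.65},
  {"travel":[0.11,-0.0825,0.03],"rot":[0,0,0],"hand":0.65},
  {"travel":[0.11,-0.0825,0.03],"rot":[0,0,0],"hand":0.65},
  {"travel":[0.11,-0.0825,0.03],"rot":[0,0,0],"hand":0.65},
  {"travel":[0,0,0],"rot":[0,0,0],"hand":0.65},
  {"travel":[0,0,0],"rot":[0,0,0],"hand":0.65},
])

```text
clock: 3.43
position: [652.5, -210.3, 131.5]
ee_rot: [-0.672, 0.741, 0.001, -0.001]
contact_force: [-0.0, 0.9, -0.7]
gripper_width: 55.2
grasp_force: 0.0
```

```bash
python3 - <<'E'
from h import *
X,im=cloud("wrist",save="pics/w1.png")
P=near(X,(652,-209),40,8,60); t=np.percentile(P[:,2],95); Q=P[P[:,2]>t-5]
print(t,len(Q),cv2.minEnclosingCircle(Q[:,:2].astype(np.float32)))
c=cv2.minEnclosingCircle(Q[:,:2].astype(np.float32))[0]
go(*c,3,-5.7)
E
```

```text
27.216640684376394 2339 ((651.2883911132812, -209.45413208007812), 18.4708194732666)
travel [0.0016 0.0034 0.5182] rot z 0.0004 cur yaw 174.45 tilt [-2.2e-03  4.0e-04 -1.0e+00] pos [ 652.5 -209.2  132.5] after turn travel [0.0016 0.0034 0.5182] w 55.6 t 3.48
```

View pics/w1.png

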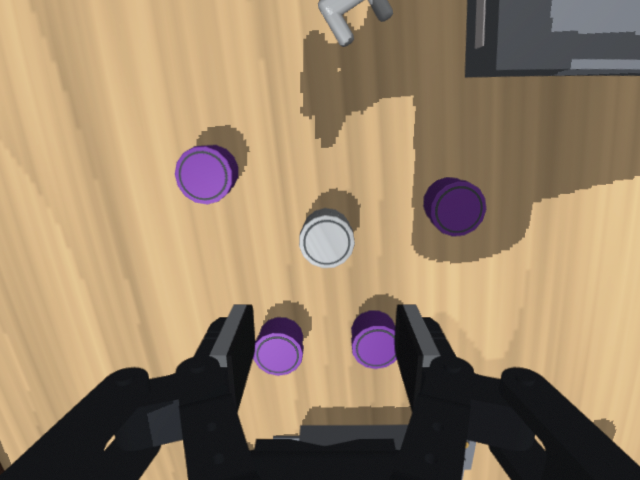

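Wrist view: the steel tin is at (327,241), dead ahead of the tool. The purple look-alikes are clear of the fingers.

>>> servo_tool([
  {"travel":[0,0.002,0.14],"rot":[0,0,0],"hand":0.65},
  {"travel":[0,0.001,0.14],"rot":[0,0,0],"hand":0.65},
  {"travel":[0,0,0.14],"rot":[0,0,0],"hand":0.65},
  {"travel":[0,0,0.07],"rot":[0,0,0],"hand":0.65},
  {"travel":[0,0,0.025],"rot":[0,0,0],"hand":0.65},
  {"travel":[0,0,0],"rot":[0,0,0],"hand":0.65},
  {"travel":[0,0,0],"rot":[0,0,0],"hand":0},
  {"travel":[0,0,0],"rot":[0,0,0],"hand":0},
  {"travel":[0,0,0],"rot":[0,0,0],"hand":0},
  {"travel":[0,0,0],"rot":[0,0,0],"hand":0},
])

```text
clock: 4.32
position: [654.0, -208.6, 7.9]
ee_rot: [-0.672, 0.74, -0.002, 0.002]
contact_force: [-1.3, 2.3, 6.8]
gripper_width: 34.0
grasp_force: 60.0
```

>>> servo_tool([
  {"travel":[0,0,0],"rot":[0,0,0],"hand":0},
  {"travel":[0,0,0],"rot":[0,0,0],"hand":0},
])

```text
clock: 4.48
position: [654.0, -208.6, 7.9]
ee_rot: [-0.672, 0.74, -0.002, 0.001]
contact_force: [-0.8, 1.5, 6.8]
gripper_width: 33.6
grasp_force: 60.0
```

```bash
python3 -c "
from h import *
go(628.8,0.8,110,-5.7)"
```

```text
travel [-0.8237  0.1792 -0.4093] rot z 0.0005 cur yaw 174.47 tilt [ 4.5e-03 -7.0e-04 -1.0e+00] pos [ 654.  -208.6    7.9] after turn travel [-0.8232  0.1816 -0.4093] w 33.6 t 4.48
```

>>> servo_tool([
  {"travel":[0,0,-0.06],"rot":[0,0,0],"hand":0},
  {"travel":[0,0,-0.12],"rot":[0,0,0],"hand":0},
  {"travel":[0,0,-0.12],"rot":[0,0,0],"hand":0},
  {"travel":[0,0,-0.12],"rot":[0,0,0],"hand":0},
  {"travel":[-0.14,0.03,0],"rot":[0,0,0],"hand":0},
  {"travel":[-0.14,0.03,0],"rot":[0,0,0],"hand":0},
  {"travel":[-0.14,0.03,0],"rot":[0,0,0],"hand":0},
  {"travel":[-0.14,0.03,0],"rot":[0,0,0],"hand":0},
  {"travel":[-0.14,0.03,0],"rot":[0,0,0],"hand":0},
  {"travel":[-0.12,0.03,0],"rot":[0,0,0],"hand":0},
])

```text
clock: 5.32
position: [627.2, 1.7, 110.7]
ee_rot: [-0.672, 0.741, -0.0, 0.001]
contact_force: [0.8, -0.4, -0.5]
gripper_width: 33.6
grasp_force: 59.8
```

>>> servo_tool([
  {"travel":[0,0,0],"rot":[0,0,0],"hand":0},
])

```text
clock: 5.4
position: [627.0, 4.5, 110.8]
ee_rot: [-0.674, 0.739, 0.0, 0.001]
contact_force: [-0.1, -0.4, -1.1]
gripper_width: 33.5
grasp_force: 59.8
```

```bash
python3 - <<'E'
from h import *
X,im=cloud("wrist",save="pics/w2.png")
go(628.8,0.8,60,-5.7)
s=sensors.read_state();R=Ro.from_quat(s["ee_rot"]).as_matrix()
T=(X-s["position"])@R   # tool coords
m=(abs(T[...,0])<30)&(abs(T[...,1])<16)&(T[...,2]>-40)&(T[...,2]<40)
Q=T[m]; print(len(Q),np.percentile(Q,[2,50,98],axis=0).round(1))
E
```

```text
travel [ 0.0063 -0.0065  0.2031] rot z 0.001 cur yaw 174.66 tilt [ 1.1e-03  6.0e-04 -1.0e+00] pos [627.3   2.5 110.8] after turn travel [ 0.0063 -0.0066  0.2031] w 33.6 t 5.45
8361 [[-15.8 -14.9 -19.2]
 [  5.1   0.2 -17.9]
 [ 17.5  15.    4.9]]
```

View pics/w2.png

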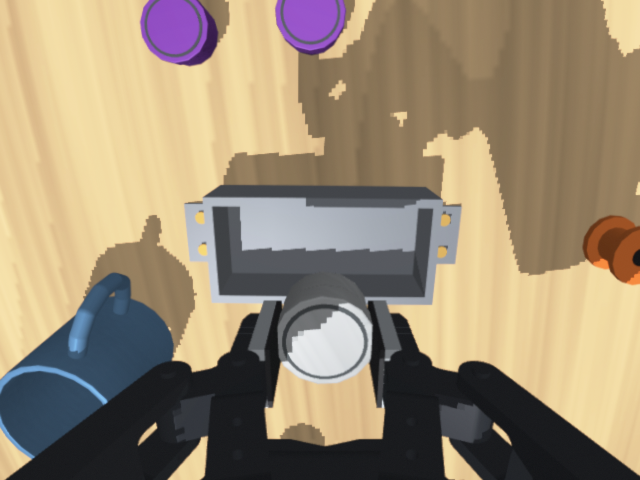

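The wrist view shows the tin upright between the fingers at (325,335), its top 18 mm behind the TCP, so its underside is 8 mm past the TCP. The tier is below, with its screwed tabs at (195,225) and (450,230).

>>> servo_tool([
  {"travel":[0.006,-0.006,0.12],"rot":[0,0,0],"hand":0},
  {"travel":[0,0,0.12],"rot":[0,0,0],"hand":0},
  {"travel":[0,0,0.08],"rot":[0,0,0],"hand":0},
  {"travel":[0,0,0.03],"rot":[0,0,0],"hand":0},
  {"travel":[0,0,0.02],"rot":[0,0,0],"hand":0},
  {"travel":[0,0,0],"rot":[0,0,0],"hand":0},
])

```text
clock: 5.95
position: [629.0, -2.6, 17.3]
ee_rot: [-0.672, 0.741, 0.0, -0.0]
contact_force: [-0.5, -0.2, 0.4]
gripper_width: 33.9
grasp_force: 59.8
```

```bash
python3 -c "
from h import *
go(628.8,0.8,13,-5.7)
print(sensors.read_state()['contact_force'])"
```

```text
travel [-0.0136  0.002   0.0172] rot z 0.0002 cur yaw 174.37 tilt [-4.e-04 -3.e-04 -1.e+00] pos [629.   -2.6  17.3] after turn travel [-0.0136  0.002   0.0172] w 33.9 t 5.95
[-0.52362625 -0.2326142   0.40437742]
```

>>> servo_tool([
  {"travel":[-0.006,0,0.01],"rot":[0,0,0],"hand":0},
  {"travel":[0,0,0.006],"rot":[0,0,0],"hand":0},
  {"travel":[0,0,0],"rot":[0,0,0],"hand":0},
  {"travel":[0,0,0],"rot":[0,0,0],"hand":0},
])

```text
clock: 6.28
position: [629.5, -0.3, 14.5]
ee_rot: [-0.672, 0.741, -0.0, 0.001]
contact_force: [0.7, 0.1, -1.2]
gripper_width: 33.7
grasp_force: 59.8
```

>>> servo_tool([
  {"travel":[0,0,0.005],"rot":[0,0,0],"hand":0},
  {"travel":[0,0,0],"rot":[0,0,0],"hand":0},
  {"travel":[0,0,0],"rot":[0,0,0],"hand":0.6},
  {"travel":[0,0,0],"rot":[0,0,0],"hand":0.6},
  {"travel":[0,0,0],"rot":[0,0,0],"hand":0.6},
  {"travel":[0,0,-0.06],"rot":[0,0,0],"hand":0.6},
  {"travel":[0,0,-0.14],"rot":[0,0,0],"hand":0.6},
  {"travel":[0,0,-0.14],"rot":[0,0,0],"hand":0.6},
  {"travel":[0,0,-0.14],"rot":[0,0,0],"hand":1},
  {"travel":[0,0,-0.12],"rot":[0,0,0],"hand":1},
])

```text
clock: 7.12
position: [629.3, -0.5, 165.0]
ee_rot: [-0.672, 0.741, -0.001, 0.001]
contact_force: [0.7, 0.7, 0.5]
gripper_width: 74.0
grasp_force: 0.0
```

>>> servo_tool([
  {"travel":[0,0,0],"rot":[0,0,0],"hand":1},
  {"travel":[0,0,0],"rot":[0,0,0],"hand":1},
])

```text
clock: 7.28
position: [630.0, -0.1, 164.8]
ee_rot: [-0.672, 0.741, -0.001, 0.002]
contact_force: [-1.0, 1.2, -0.1]
gripper_width: 85.4
grasp_force: 0.0
```

```bash
python3 - <<'E'
from h import *
X,im=cloud("wrist",save="pics/w3.png")
P=near(X,(629,1),85,10,60); print(rim(P,36))
Q=near(X,(629,1),23,27,35); print(len(Q),cv2.minEnclosingCircle(Q[:,:2].astype(np.float32)))
go(485.5,-333,150,87)
E
```

```text
(array([ 6.287e+02,  5.000e-01,  3.950e+01,  1.324e+02,  6.460e+01,
       -6.000e+00]), 4174)
1953 ((629.3765869140625, -1.8112823963165283), 18.425704956054688)
travel [1.3804 0.44   0.0492] rot z 0.2428 cur yaw 174.39 tilt [ 6.e-04  8.e-04 -1.e+00] pos [ 6.287e+02 -3.000e-01  1.627e+02] after turn travel [ 0.5023 -1.3589  0.0492] w 85.6 t 7.33
```

View pics/w3.png

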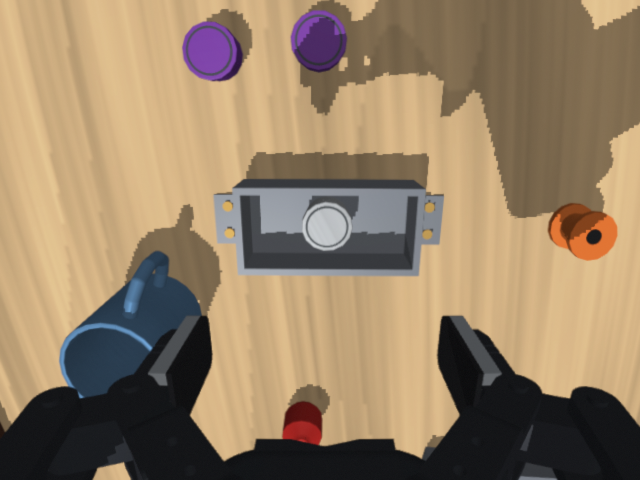

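The tin stands central and upright in the bottom tier, at about (327,226). Next is the deep tray: turn first, then travel.

>>> servo_tool([
  {"travel":[0,0,0],"rot":[0,0,0.0187],"hand":1},
  {"travel":[0,0,0],"rot":[0,0,0.0187],"hand":1},
  {"travel":[0,0,0],"rot":[0,0,0.0187],"hand":1},
  {"travel":[0,0,0],"rot":[0,0,0.0187],"hand":1},
  {"travel":[0,0,0],"rot":[0,0,0.0187],"hand":1},
  {"travel":[0,0,0],"rot":[0,0,0.0187],"hand":1},
  {"travel":[0,0,0],"rot":[0,0,0.0187],"hand":1},
  {"travel":[0,0,0],"rot":[0,0,0.0187],"hand":1},
  {"travel":[0,0,0],"rot":[0,0,0.0187],"hand":1},
  {"travel":[0,0,0],"rot":[0,0,0.0187],"hand":1},
])

```text
clock: 8.17
position: [627.7, -0.6, 159.8]
ee_rot: [-0.146, 0.989, -0.0, -0.002]
contact_force: [0.3, -0.2, 0.4]
gripper_width: 85.6
grasp_force: 0.0
```

>>> servo_tool([
  {"travel":[0,0,0],"rot":[0,0,0.0187],"hand":1},
  {"travel":[0,0,0],"rot":[0,0,0.0187],"hand":1},
  {"travel":[0,0,0],"rot":[0,0,0.0175],"hand":1},
  {"travel":[0.05,-0.136,0.005],"rot":[0,0,0],"hand":1},
  {"travel":[0.05,-0.136,0.005],"rot":[0,0,0],"hand":1},
  {"travel":[0.05,-0.136,0.005],"rot":[0,0,0],"hand":1},
  {"travel":[0.05,-0.136,0.005],"rot":[0,0,0],"hand":1},
  {"travel":[0.05,-0.136,0.005],"rot":[0,0,0],"hand":1},
  {"travel":[0.05,-0.136,0.005],"rot":[0,0,0],"hand":1},
  {"travel":[0.05,-0.136,0.005],"rot":[0,0,0],"hand":1},
])

```text
clock: 9.0
position: [528.4, -235.2, 151.4]
ee_rot: [0.023, 1.0, 0.0, -0.002]
contact_force: [1.0, -0.4, 0.3]
gripper_width: 85.6
grasp_force: 0.0
```

>>> servo_tool([
  {"travel":[0.05,-0.136,0.005],"rot":[0,0,0],"hand":1},
  {"travel":[0.05,-0.136,0.005],"rot":[0,0,0],"hand":1},
  {"travel":[0.05,-0.136,0.005],"rot":[0,0,0],"hand":1},
  {"travel":[0,0,0],"rot":[0,0,0],"hand":1},
  {"travel":[0,0,0],"rot":[0,0,0],"hand":1},
])

```text
clock: 9.42
position: [486.1, -335.4, 147.5]
ee_rot: [0.025, 1.0, 0.001, -0.002]
contact_force: [-1.0, -0.2, -0.5]
gripper_width: 85.5
grasp_force: 0.0
```

```bash
python3 - <<'E'
from h import *
X,im=cloud("wrist",save="pics/w4.png")
P=near(X,(485.5,-333),85,10,70); r=rim(P,45); print(r)
go(r[0][0],r[0][1],17,r[0][5]+90); print(sensors.read_state()["joints"])
E
```

```text
(array([ 484.2, -333.2,   49.6,  132.6,   64.6,   -3. ]), 5075)
travel [0.0094 0.0036 0.5237] rot z 0.0006 cur yaw 87.22 tilt [-0.0033  0.0016 -1.    ] pos [ 486.9 -334.4  147.9] after turn travel [0.0094 0.0036 0.5237] w 85.5 t 9.47
[-3.28091732e-01  3.99639963e-01 -1.92176915e-01 -4.91800737e-04
 -9.82619199e-01 -1.29099443e+00]
```

>>> servo_tool([
  {"travel":[0.006,0.003,0.14],"rot":[0,0,0],"hand":1},
  {"travel":[0,0,0.14],"rot":[0,0,0],"hand":1},
  {"travel":[0,0,0.14],"rot":[0,0,0],"hand":1},
  {"travel":[0,0,0.09],"rot":[0,0,0],"hand":1},
  {"travel":[0,0,0.03],"rot":[0,0,0],"hand":1},
  {"travel":[0,0,0],"rot":[0,0,0],"hand":1},
  {"travel":[0,0,0],"rot":[0,0,0],"hand":0},
  {"travel":[0,0,0],"rot":[0,0,0],"hand":0},
  {"travel":[0,0,0],"rot":[0,0,0],"hand":0},
  {"travel":[0,0,0],"rot":[0,0,0],"hand":0},
])

```text
clock: 10.3
position: [488.3, -333.7, 16.9]
ee_rot: [0.023, 1.0, -0.001, 0.002]
contact_force: [1.1, 2.4, 4.5]
gripper_width: 62.8
grasp_force: 68.4
```

>>> servo_tool([
  {"travel":[0,0,0],"rot":[0,0,0],"hand":0},
  {"travel":[0,0,0],"rot":[0,0,0],"hand":0},
])

```text
clock: 10.47
position: [488.3, -333.7, 16.9]
ee_rot: [0.023, 1.0, -0.001, 0.002]
contact_force: [1.0, 2.3, 5.8]
gripper_width: 63.2
grasp_force: 68.6
```

>>> servo_tool([
  {"travel":[0,0,-0.06],"rot":[0,0,0],"hand":0},
  {"travel":[0,0,-0.12],"rot":[0,0,0],"hand":0},
  {"travel":[0,0,-0.12],"rot":[0,0,0],"hand":0},
  {"travel":[0,0,-0.12],"rot":[0,0,0],"hand":0},
  {"travel":[0,0,-0.1],"rot":[0,0,0],"hand":0},
  {"travel":[0,0,0],"rot":[0,0,0],"hand":0},
  {"travel":[0,0,0],"rot":[0,0,0],"hand":0},
])

```text
clock: 11.05
position: [487.1, -333.5, 146.5]
ee_rot: [0.024, 1.0, -0.0, 0.002]
contact_force: [-0.2, 0.1, -1.8]
gripper_width: 62.9
grasp_force: 67.9
```

```bash
cat >> h.py <<'E'
def held(n,name,rect=True):
    """held tray rim in tool coordinates from the wrist camera: centre, height, size, angle from tool x"""
    X,im=cloud("wrist",save=f"pics/{name}.png"); s=sensors.read_state(); R=Ro.from_quat(s["ee_rot"]).as_matrix()
    T=((X-s["position"])@R).reshape(-1,3)
    T=T[(abs(T[:,0])<85)&(abs(T[:,1])<n)&(T[:,2]>-75)&(T[:,2]<60)]
    h,e=np.histogram(T[:,2],np.arange(-75,60,3)); print(dict(zip(e[h>50].astype(int).tolist(),h[h>50].tolist())))
    return T
E
python3 - <<'E'
from h import *
T=held(33,"w5")
go(628.7,0.6,150,84.2)
np.save("T.npy",T)
E
```

```text
Traceback (most recent call last):
  File "h.py", line 38, in held
    h,e=np.histogram(T[:,2],np.arange(-75,60,3)); print(dict(zip(e[h>50].astype(int).tolist(),h[h>50].tolist())))
                                                                 ~^^^^^^
IndexError: boolean index did not match indexed array along axis 0; size of axis is 45 but size of corresponding boolean axis is 44
```

View pics/w5.png

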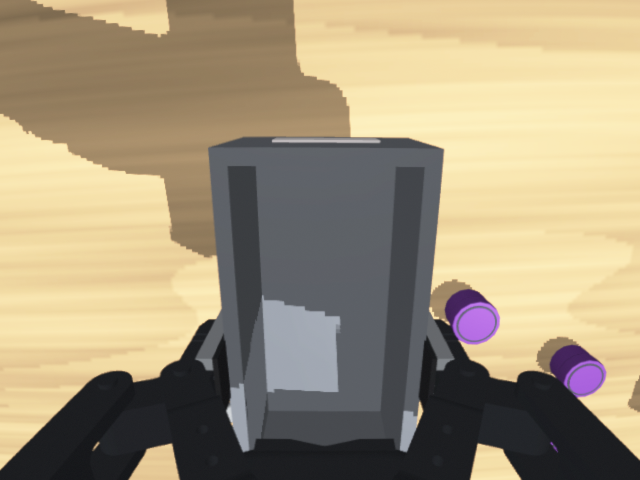

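The deep tray is held level and square between the fingers, with its far rim at row 150.

```bash
sed -i 's/    h,e=np.hist.*/    h,e=np.histogram(T[:,2],np.arange(-75,60,3)); e=e[:-1]; print(dict(zip(e[h>50].astype(int).tolist(),h[h>50].tolist())))/' h.py
python3 - <<'E'
from h import *
T=held(36,"w5b")
Q=T[(T[:,2]<-26)&(T[:,2]>-42)&(T[:,0]>15)]
print(len(Q),np.percentile(Q,[1,50,99],axis=0).round(1))
E_=Q[Q[:,0]>Q[:,0].max()-5]; print("far edge",np.percentile(E_[:,0],99),"z far",np.median(E_[:,2]))
for lo,hi in((15,30),(30,45),(45,60)):
    q=Q[(Q[:,0]>lo)&(Q[:,0]<hi)]; print(lo,np.percentile(q[:,1],[.5,99.5]).round(1),np.median(q[:,2]).round(1))
go(628.7,0.6,150,84.2)
E
```

```text
{-75: 1704, -72: 642, -69: 134, -66: 194, -63: 464, -60: 400, -57: 302, -54: 187, -51: 110, -48: 154, -45: 934, -42: 503, -39: 462, -36: 13004, -33: 2596, -30: 1438, -27: 1395, -24: 1231, -21: 1192, -18: 1221, -15: 1238, -12: 983, -9: 1305, -6: 1472, -3: 1414, 0: 1288, 3: 1252, 6: 1230, 9: 29249, 12: 2597}
12234 [[ 15.9 -32.5 -35.3]
 [ 57.6  -0.1 -33.7]
 [ 69.9  31.2 -26.5]]
far edge 69.96183859084259 z far -33.81179611315387
15 [-32.7  31.2] -33.6
30 [-32.8  31.2] -33.6
45 [-32.6  31.4] -33.6
travel [-0.5086  1.3595 -0.0246] rot z 0.0086 cur yaw 87.28 tilt [-0.0021  0.0016 -1.    ] pos [ 485.6 -332.9  143.6] after turn travel [-0.4347  1.3849 -0.0246] w 62.8 t 11.15
```

>>> servo_tool([
  {"travel":[0,0,0],"rot":[0,0,0.0086],"hand":0},
  {"travel":[-0.045,0.139,0],"rot":[0,0,0],"hand":0},
  {"travel":[-0.045,0.139,0],"rot":[0,0,0],"hand":0},
  {"travel":[-0.045,0.139,0],"rot":[0,0,0],"hand":0},
  {"travel":[-0.045,0.139,0],"rot":[0,0,0],"hand":0},
  {"travel":[-0.045,0.139,0],"rot":[0,0,0],"hand":0},
  {"travel":[-0.045,0.139,0],"rot":[0,0,0],"hand":0},
  {"travel":[-0.045,0.139,0],"rot":[0,0,0],"hand":0},
  {"travel":[-0.045,0.139,0],"rot":[0,0,0],"hand":0},
  {"travel":[-0.045,0.139,0],"rot":[0,0,0],"hand":0},
])

```text
clock: 11.98
position: [618.1, -30.8, 142.5]
ee_rot: [0.05, 0.999, -0.0, -0.002]
contact_force: [0.2, -0.8, -0.8]
gripper_width: 62.9
grasp_force: 67.9
```

>>> servo_tool([
  {"travel":[-0.045,0.139,0.02],"rot":[0,0,0],"hand":0},
  {"travel":[0,0,0.08],"rot":[0,0,0],"hand":0},
  {"travel":[0,0,0],"rot":[0,0,0],"hand":0},
  {"travel":[0,0,0],"rot":[0,0,0],"hand":0},
  {"travel":[0,0,0],"rot":[0,0,0],"hand":0},
])

```text
clock: 12.4
position: [633.0, 0.2, 119.0]
ee_rot: [0.051, 0.999, -0.001, -0.001]
contact_force: [-0.4, 0.1, -1.7]
gripper_width: 62.8
grasp_force: 67.8
```

```bash
python3 - <<'E'
from h import *
for n in("top","scene"):
    X,im=cloud(n); P=near(X,(629,1),95,10,220)
    for lo in range(90,190,10): print(n,lo,((P[:,2]>=lo)&(P[:,2]<lo+10)).sum(),end=' ')
    np.save(n+"P.npy",P)
go(632.3,0.9,60,84.2); print(sensors.read_state()["position"])
E
```

```text
top 90 0 top 100 359 top 110 45 top 120 3 top 130 9 top 140 23 top 150 140 top 160 0 top 170 20 top 180 6 scene 90 0 scene 100 546 scene 110 326 scene 120 261 scene 130 282 scene 140 324 scene 150 382 scene 160 67 scene 170 186 scene 180 189 travel [0.006  0.0033 0.2416] rot z -0.0001 cur yaw 84.16 tilt [ 6.e-04 -2.e-04 -1.e+00] pos [ 6.337e+02 -1.000e-01  1.204e+02] after turn travel [0.006  0.0033 0.2416] w 63.4 t 12.5
[ 6.33673810e+02 -5.10527907e-02  1.20397029e+02]
```

```bash
python3 - <<'E'
from h import *
a=np.radians(-5.8); u=np.array([np.cos(a),np.sin(a)]); w=np.array([-u[1],u[0]])
for n in("top","scene"):
    P=np.load(n+"P.npy"); Q=P[(P[:,2]>147)&(P[:,2]<159)]; d=Q[:,:2]-[628.7,.6]; L,W=d@u,d@w
    m=abs(W)<36; print(n,m.sum(),"long",np.percentile(L[m],[0,1,5,95,99,100]).round(1),"far-half W",[np.percentile(W[m&(k*L>25)],[1,50,99]).round(1) for k in(1,-1) if (m&(k*L>25)).sum()>5])
E
```

```text
top 160 long [-65.1 -65.  -64.6 -27.6 -20.9 -19.5] far-half W [array([-32.3,  -4.4,  31.1])]
scene 420 long [-66.  -63.4 -52.5  67.3  68.1  69. ] far-half W [array([-32.8,  -2.7,  31.6]), array([-32.2, -24.2,  30.8])]
```

>>> servo_tool([
  {"travel":[0.002,0.002,0.1],"rot":[0,0,0],"hand":0},
  {"travel":[0,0,0.09],"rot":[0,0,0],"hand":0},
  {"travel":[0,0,0.04],"rot":[0,0,0],"hand":0},
  {"travel":[0,0,0.01],"rot":[0,0,0],"hand":0},
  {"travel":[0,0,0],"rot":[0,0,0],"hand":0},
  {"travel":[0,0,0],"rot":[0,0,0],"hand":0},
])

```text
clock: 13.0
position: [634.2, 1.3, 61.2]
ee_rot: [0.05, 0.999, 0.0, 0.001]
contact_force: [0.4, 0.8, -1.1]
gripper_width: 63.2
grasp_force: 67.8
```

>>> servo_tool([
  {"travel":[0,0,0.006],"rot":[0,0,0],"hand":0},
  {"travel":[0,0,0.004],"rot":[0,0,0],"hand":0},
  {"travel":[0,0,0],"rot":[0,0,0],"hand":0},
])

```text
clock: 13.25
position: [633.5, 1.7, 58.0]
ee_rot: [0.05, 0.999, 0.0, 0.001]
contact_force: [-0.0, 0.4, -1.3]
gripper_width: 63.0
grasp_force: 67.8
```

>>> servo_tool([
  {"travel":[0,0,0.004],"rot":[0,0,0],"hand":0},
  {"travel":[0,0,0.002],"rot":[0,0,0],"hand":0},
  {"travel":[0,0,0],"rot":[0,0,0],"hand":0},
])

```text
clock: 13.5
position: [633.5, 1.7, 56.9]
ee_rot: [0.05, 0.999, -0.0, 0.001]
contact_force: [-2.3, -0.4, 3.8]
gripper_width: 63.3
grasp_force: 68.4
```

```bash
python3 - <<'E'
from h import *
a=np.radians(-5.8); u=np.array([np.cos(a),np.sin(a)]); w=np.array([-u[1],u[0]])
for n in("top","scene"):
    X,im=cloud(n,save=f"pics/{n}1.png");P=near(X,(629,1),95,10,220); Q=P[(P[:,2]>84)&(P[:,2]<96)]; d=Q[:,:2]-[628.7,.6]; L,W=d@u,d@w
    m=abs(W)<36; print(n,m.sum(),"z",np.median(Q[m,2]),"long",np.percentile(L[m],[0,1,5,95,99,100]).round(1),"W",[np.percentile(W[m&(k*L>25)],[1,50,99]).round(1) for k in(1,-1) if (m&(k*L>25)).sum()>5])
E
```

```text
top 136 z 89.9868591471668 long [-64.8 -64.7 -64.3 -27.9 -22.1 -21.3] W [array([-30.7,  -5.5,  32.6])]
scene 391 z 89.81561451222338 long [-66.  -62.1 -48.5  67.   67.7  68.5] W [array([-30.9,   1. ,  33.2]), array([-30.7, -25.2,  30.1])]
```

>>> servo_tool([
  {"travel":[0,0,0],"rot":[0,0,0],"hand":1},
  {"travel":[0,0,0],"rot":[0,0,0],"hand":1},
  {"travel":[0,0,0],"rot":[0,0,0],"hand":1},
  {"travel":[0,0,-0.05],"rot":[0,0,0],"hand":1},
  {"travel":[0,0,-0.12],"rot":[0,0,0],"hand":1},
  {"travel":[0,0,-0.14],"rot":[0,0,0],"hand":1},
  {"travel":[0,0,-0.14],"rot":[0,0,0],"hand":1},
  {"travel":[0,0,-0.1],"rot":[0,0,0],"hand":1},
  {"travel":[0,0,0],"rot":[0,0,0],"hand":1},
  {"travel":[0,0,0],"rot":[0,0,0],"hand":0.65},
])

```text
clock: 14.43
position: [634.1, 1.8, 195.2]
ee_rot: [0.05, 0.999, 0.001, 0.002]
contact_force: [-0.4, 1.1, -2.2]
gripper_width: 75.7
grasp_force: 0.0
```

```bash
python3 - <<'E'
from h import *
for n in("top","scene","wrist"):
    X,im=cloud(n,save=f"pics/{n}2.png");P=near(X,(629,1),85,10,100); print(n,rim(P,84))
    if n!="top":
        Q=P[(P[:,2]>30)&(P[:,2]<46)]; print(len(Q))
go(671.5,187.8,150,-5.8); print(sensors.read_state()["joints"])
E
```

```text
top (array([591.4,   5.5,  89.8,  63.9,  54.4,  84. ]), 161)
scene (array([630. ,   2.1,  89.8, 136.8,  65.7,  -6.3]), 570)
593
wrist (array([629.4,   1.3,  89.6, 132.9,  64.6,  -6.2]), 5014)
10806
travel [-0.0813  0.7574  0.1657] rot z -0.25 cur yaw 84.22 tilt [-3.e-03 -3.e-04 -1.e+00] pos [632.3   1.5 191.6] after turn travel [-0.7574 -0.0811  0.1657] w 56.2 t 14.58
[ 2.57585941e-01  4.26902848e-01 -2.82390662e-02 -5.81297990e-04
 -1.11862922e+00 -1.92904851e+00]
```

View pics/scene2.png

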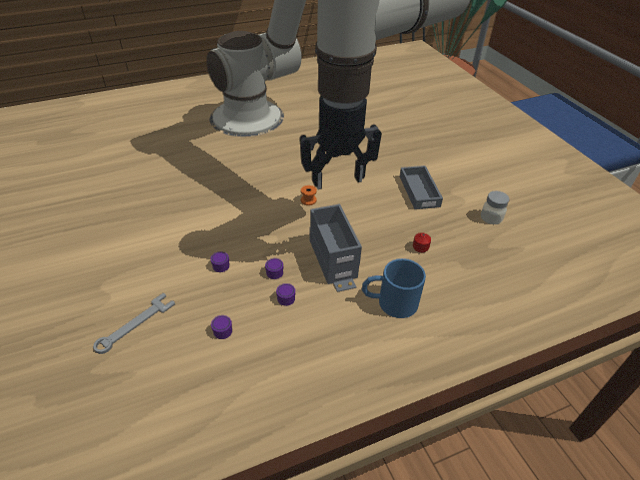

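The scene view shows the deep tray stacked squarely on the bottom tier, offset by about 1 mm. Next is the float at (422,243).

>>> servo_tool([
  {"travel":[0,0,0],"rot":[0,0,-0.0195],"hand":0.65},
  {"travel":[0,0,0],"rot":[0,0,-0.0195],"hand":0.65},
  {"travel":[0,0,0],"rot":[0,0,-0.0195],"hand":0.65},
  {"travel":[0,0,0],"rot":[0,0,-0.0195],"hand":0.65},
  {"travel":[0,0,0],"rot":[0,0,-0.0195],"hand":0.65},
  {"travel":[0,0,0],"rot":[0,0,-0.0195],"hand":0.65},
  {"travel":[0,0,0],"rot":[0,0,-0.0195],"hand":0.65},
  {"travel":[0,0,0],"rot":[0,0,-0.0195],"hand":0.65},
  {"travel":[0,0,0],"rot":[0,0,-0.0195],"hand":0.65},
  {"travel":[0,0,0],"rot":[0,0,-0.0195],"hand":0.65},
])

```text
clock: 15.42
position: [632.5, 1.5, 191.3]
ee_rot: [-0.536, 0.844, 0.001, -0.002]
contact_force: [0.4, -0.6, -0.3]
gripper_width: 55.6
grasp_force: 0.0
```

>>> servo_tool([
  {"travel":[0,0,0],"rot":[0,0,-0.0195],"hand":0.65},
  {"travel":[0,0,0],"rot":[0,0,-0.0195],"hand":0.65},
  {"travel":[0,0,0],"rot":[0,0,-0.016],"hand":0.65},
  {"travel":[-0.151,-0.016,0],"rot":[0,0,0],"hand":0.65},
  {"travel":[-0.151,-0.016,0.03],"rot":[0,0,0],"hand":0.65},
  {"travel":[-0.151,-0.016,0.04],"rot":[0,0,0],"hand":0.65},
  {"travel":[-0.151,-0.016,0.05],"rot":[0,0,0],"hand":0.65},
  {"travel":[-0.151,-0.016,0.05],"rot":[0,0,0],"hand":0.65},
  {"travel":[0,0,0],"rot":[0,0,0],"hand":0.65},
  {"travel":[0,0,0],"rot":[0,0,0],"hand":0.65},
])

```text
clock: 16.25
position: [670.8, 189.0, 146.9]
ee_rot: [-0.672, 0.741, 0.001, -0.003]
contact_force: [-0.0, -1.0, 0.2]
gripper_width: 55.6
grasp_force: 0.0
```

```bash
python3 - <<'E'
from h import *
X,im=cloud("wrist",save="pics/w6.png")
P=near(X,(671.5,188),40,6,60); print(len(P),np.percentile(P,[1,50,99],axis=0).round(1))
Q=P[(P[:,2]>15)];c=cv2.minEnclosingCircle(Q[:,:2].astype(np.float32)); print(c,Q[Q[:,2]>37].mean(0))
go(*c[0],4,-5.8)
E
```

```text
2324 [[653.4 171.3   8.4]
 [669.7 184.6  32.7]
 [686.3 204.7  40.7]]
((670.0895385742188, 188.7737579345703), 17.950124740600586) [669.85042867 188.42270181  39.21486843]
travel [-0.0052  0.0028  0.5773] rot z 0.0003 cur yaw 174.32 tilt [-0.0038 -0.0021 -1.    ] pos [671.2 187.7 148.3] after turn travel [-0.0052  0.0028  0.5773] w 55.6 t 16.3
```

>>> servo_tool([
  {"travel":[-0.001,0.003,0.14],"rot":[0,0,0],"hand":0.65},
  {"travel":[0,0,0.14],"rot":[0,0,0],"hand":0.65},
  {"travel":[0,0,0.14],"rot":[0,0,0],"hand":0.65},
  {"travel":[0,0,0.1],"rot":[0,0,0],"hand":0.65},
  {"travel":[0,0,0.04],"rot":[0,0,0],"hand":0.65},
  {"travel":[0,0,0.007],"rot":[0,0,0],"hand":0.65},
  {"travel":[0,0,0],"rot":[0,0,0],"hand":0.65},
])

```text
clock: 16.88
position: [672.0, 186.8, 9.6]
ee_rot: [-0.67, 0.742, -0.0, 0.0]
contact_force: [0.9, 0.1, 0.3]
gripper_width: 55.5
grasp_force: 0.0
```

>>> servo_tool([
  {"travel":[0,0,0],"rot":[0,0,0],"hand":0},
  {"travel":[0,0,0],"rot":[0,0,0],"hand":0},
  {"travel":[0,0,0],"rot":[0,0,0],"hand":0},
  {"travel":[0,0,0],"rot":[0,0,0],"hand":0},
  {"travel":[0,0,0],"rot":[0,0,0],"hand":0},
  {"travel":[0,0,0],"rot":[0,0,0],"hand":0},
])

```text
clock: 17.38
position: [673.0, 188.3, 12.1]
ee_rot: [-0.671, 0.741, -0.001, 0.002]
contact_force: [-0.3, -0.1, 5.9]
gripper_width: 33.6
grasp_force: 60.3
```

>>> servo_tool([
  {"travel":[0,0,-0.06],"rot":[0,0,0],"hand":0},
  {"travel":[0,0,-0.12],"rot":[0,0,0],"hand":0},
  {"travel":[0,0,-0.14],"rot":[0,0,0],"hand":0},
  {"travel":[0,0,-0.14],"rot":[0,0,0],"hand":0},
  {"travel":[0,0,-0.14],"rot":[0,0,0],"hand":0},
  {"travel":[0,0,-0.05],"rot":[0,0,0],"hand":0},
  {"travel":[0,0,0],"rot":[0,0,0],"hand":0},
])

```text
clock: 17.97
position: [673.6, 188.7, 178.0]
ee_rot: [-0.671, 0.742, -0.002, 0.005]
contact_force: [0.4, 0.3, -0.0]
gripper_width: 33.5
grasp_force: 59.8
```

```bash
python3 - <<'E'
from h import *
T=held(17,"w7"); Q=T[(abs(T[:,0])<25)&(T[:,2]>-40)]; print(len(Q),np.percentile(Q,[1,50,99],axis=0).round(1))
go(629.3,1.3,150,-5.8)
E
```

```text
{-75: 310, -72: 208, -69: 62, -60: 63, -48: 64, -45: 90, -42: 409, -39: 109, -36: 109, -33: 1009, -30: 902, -27: 2062, -24: 2363, -21: 577, -18: 328, -15: 333, -12: 289, -9: 266, -6: 240, -3: 221, 0: 188}
9051 [[-15.7 -16.5 -37.9]
 [  7.   -0.2 -23.6]
 [ 16.9  16.4   1.7]]
travel [0.7617 0.0956 0.0955] rot z 0.0001 cur yaw 174.23 tilt [ 0.0049  0.003  -1.    ] pos [672.1 188.3 174.6] after turn travel [0.7618 0.0951 0.0955] w 33.8 t 18.02
```

View pics/w7.png

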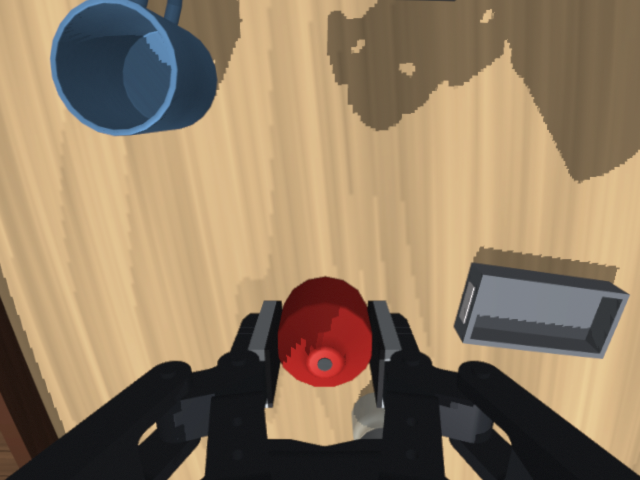

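The float is held upright, tip at (325,363).

>>> servo_tool([
  {"travel":[0.127,0.016,0],"rot":[0,0,0],"hand":0},
  {"travel":[0.127,0.016,0],"rot":[0,0,0],"hand":0},
  {"travel":[0.127,0.016,0],"rot":[0,0,0],"hand":0},
  {"travel":[0.127,0.016,0],"rot":[0,0,0],"hand":0},
  {"travel":[0.127,0.016,0],"rot":[0,0,0],"hand":0},
  {"travel":[0.127,0.015,0.06],"rot":[0,0,0],"hand":0},
  {"travel":[0,0,0.06],"rot":[0,0,0],"hand":0},
  {"travel":[0,0,0],"rot":[0,0,0],"hand":0},
  {"travel":[0,0,0],"rot":[0,0,0],"hand":0},
])

```text
clock: 18.77
position: [627.4, 0.1, 139.6]
ee_rot: [-0.67, 0.742, 0.001, -0.002]
contact_force: [0.1, -0.1, 0.2]
gripper_width: 33.9
grasp_force: 59.8
```

```bash
python3 - <<'E'
from h import *
go(629.3,1.3,60,-6)
E
```

```text
travel [-0.0058 -0.0085  0.3185] rot z 0.0006 cur yaw 174.2 tilt [-4.2e-03 -8.0e-04 -1.0e+00] pos [6.274e+02 1.000e-01 1.396e+02] after turn travel [-0.0059 -0.0085  0.3185] w 33.9 t 18.77
```

>>> servo_tool([
  {"travel":[-0.004,-0.006,0.08],"rot":[0,0,0],"hand":0},
  {"travel":[0,0,0.12],"rot":[0,0,0],"hand":0},
  {"travel":[0,0,0.08],"rot":[0,0,0],"hand":0},
  {"travel":[0,0,0.03],"rot":[0,0,0],"hand":0},
  {"travel":[0,0,0.008],"rot":[0,0,0],"hand":0},
  {"travel":[0,0,0],"rot":[0,0,0],"hand":0},
  {"travel":[0,0,0],"rot":[0,0,0],"hand":0},
])

```text
clock: 19.35
position: [631.5, 2.0, 63.7]
ee_rot: [-0.671, 0.741, -0.001, 0.001]
contact_force: [-0.0, 0.0, -0.5]
gripper_width: 33.5
grasp_force: 59.8
```

>>> servo_tool([
  {"travel":[0,0,0.01],"rot":[0,0,0],"hand":0},
  {"travel":[0,0,0.008],"rot":[0,0,0],"hand":0},
  {"travel":[0,0,0.004],"rot":[0,0,0],"hand":0},
  {"travel":[0,0,0],"rot":[0,0,0],"hand":0},
])

```text
clock: 19.68
position: [630.4, 1.4, 57.1]
ee_rot: [-0.671, 0.742, -0.0, 0.0]
contact_force: [-0.1, 0.4, 1.1]
gripper_width: 34.0
grasp_force: 59.9
```

Contact (1.1 N); nudge 0.5 mm down and release.

>>> servo_tool([
  {"travel":[0,0,0.002],"rot":[0,0,0],"hand":0},
  {"travel":[0,0,0],"rot":[0,0,0],"hand":0.6},
  {"travel":[0,0,0],"rot":[0,0,0],"hand":0.6},
  {"travel":[0,0,0],"rot":[0,0,0],"hand":0.6},
  {"travel":[0,0,-0.05],"rot":[0,0,0],"hand":0.6},
  {"travel":[0,0,-0.14],"rot":[0,0,0],"hand":0.6},
  {"travel":[0,0,-0.14],"rot":[0,0,0],"hand":0.6},
  {"travel":[0,0,-0.14],"rot":[0,0,0],"hand":1},
  {"travel":[0,0,0],"rot":[0,0,0],"hand":1},
  {"travel":[0,0,0],"rot":[0,0,0],"hand":1},
])

```text
clock: 20.52
position: [631.4, 1.7, 176.3]
ee_rot: [-0.671, 0.742, -0.001, 0.003]
contact_force: [0.3, -0.4, -0.2]
gripper_width: 84.0
grasp_force: 0.0
```

```bash
python3 - <<'E'
from h import *
X,im=cloud("wrist",save="pics/w8.png");P=near(X,(629,1),85,10,100)
print(rim(P,86.5)); Q=near(X,(629,1),24,55,95); m=Q[Q[:,2]>80]; print(len(Q),np.percentile(Q[:,2],99),m.mean(0))
Q=Q[Q[:,2]<80]; print(cv2.minEnclosingCircle(Q[:,:2].astype(np.float32)))
go(498,290.5,150,75.9); print(sensors.read_state()["joints"])
E
```

```text
(array([629.3,   1.4,  89.5, 132.7,  64.6,  -6.1]), 5555)
2568 85.61001388006423 [630.65083353   0.8764237   83.00100036]
((630.5880737304688, 1.9326955080032349), 18.14788818359375)
travel [-1.0966  0.6423  0.0965] rot z -0.2269 cur yaw 174.21 tilt [ 1.1e-03  9.0e-04 -1.0e+00] pos [630.1   1.5 174. ] after turn travel [-0.7941 -0.9923  0.0965] w 85.4 t 20.57
[ 2.58559721e-01  4.35556012e-01 -6.10041303e-02 -6.58730459e-04
 -1.07297216e+00 -3.59241519e-01]
```

View pics/w8.png

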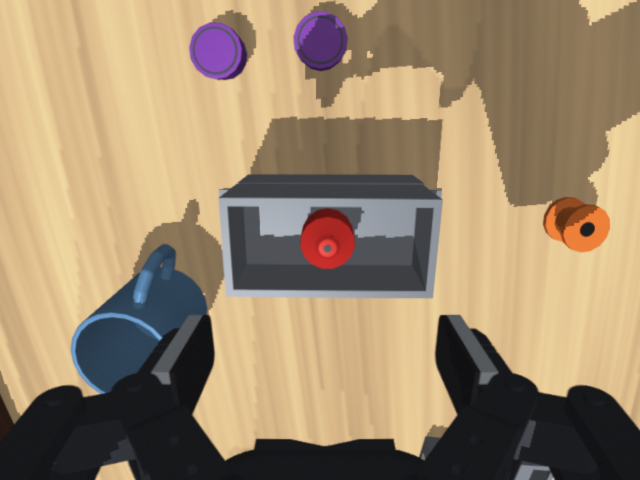

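The float stands upright in the centre of the deep tray at (328,245), and the stack has not moved. Next is the shallow tray.

>>> servo_tool([
  {"travel":[0,0,0],"rot":[0,0,-0.0189],"hand":1},
  {"travel":[0,0,0],"rot":[0,0,-0.0189],"hand":1},
  {"travel":[0,0,0],"rot":[0,0,-0.0189],"hand":1},
  {"travel":[0,0,0],"rot":[0,0,-0.0189],"hand":1},
  {"travel":[0,0,0],"rot":[0,0,-0.0189],"hand":1},
  {"travel":[0,0,0],"rot":[0,0,-0.0189],"hand":1},
  {"travel":[0,0,0],"rot":[0,0,-0.0189],"hand":1},
  {"travel":[0,0,0],"rot":[0,0,-0.0189],"hand":1},
  {"travel":[0,0,0],"rot":[0,0,-0.0189],"hand":1},
  {"travel":[0,0,0],"rot":[0,0,-0.0189],"hand":1},
])

```text
clock: 21.4
position: [629.0, 1.2, 171.1]
ee_rot: [0.972, -0.237, -0.002, 0.001]
contact_force: [-0.3, 0.3, -0.1]
gripper_width: 85.5
grasp_force: 0.0
```

>>> servo_tool([
  {"travel":[0,0,0],"rot":[0,0,-0.0189],"hand":1},
  {"travel":[0,0,0],"rot":[0,0,-0.0189],"hand":1},
  {"travel":[-0.099,-0.124,0],"rot":[0,0,0],"hand":1},
  {"travel":[-0.099,-0.124,0],"rot":[0,0,0],"hand":1},
  {"travel":[-0.099,-0.124,0],"rot":[0,0,0],"hand":1},
  {"travel":[-0.099,-0.124,0],"rot":[0,0,0],"hand":1},
  {"travel":[-0.099,-0.124,0],"rot":[0,0,0],"hand":1},
  {"travel":[-0.099,-0.124,0.03],"rot":[0,0,0],"hand":1},
  {"travel":[-0.099,-0.124,0.03],"rot":[0,0,0],"hand":1},
  {"travel":[-0.099,-0.124,0.03],"rot":[0,0,0],"hand":1},
])

```text
clock: 22.23
position: [496.7, 291.0, 149.0]
ee_rot: [0.992, -0.123, -0.001, 0.001]
contact_force: [1.1, -0.3, 0.0]
gripper_width: 85.8
grasp_force: 0.0
```

>>> servo_tool([
  {"travel":[0,0,0],"rot":[0,0,0],"hand":1},
  {"travel":[0,0,0],"rot":[0,0,0],"hand":1},
])

```text
clock: 22.4
position: [496.7, 291.2, 148.6]
ee_rot: [0.993, -0.121, -0.002, 0.002]
contact_force: [-0.2, -0.2, -0.4]
gripper_width: 85.2
grasp_force: 0.0
```

```bash
python3 - <<'E'
from h import *
X,im=cloud("wrist",save="pics/w9.png")
P=near(X,(498,290.5),85,10,70); r=rim(P,23); print(r)
go(r[0][0],r[0][1],5,r[0][5]+90)
E
```

```text
(array([497.1, 290.5,  27.7, 132.6,  64.4, -14. ]), 4288)
travel [-0.0007 -0.0027  0.5769] rot z -0.0001 cur yaw -104.02 tilt [-0.0028 -0.0027 -1.    ] pos [497.5 290.2 149.2] after turn travel [-0.0007 -0.0027  0.5769] w 85.9 t 22.45
```

>>> servo_tool([
  {"travel":[0,-0.001,0.14],"rot":[0,0,0],"hand":1},
  {"travel":[0,0,0.14],"rot":[0,0,0],"hand":1},
  {"travel":[0,0,0.14],"rot":[0,0,0],"hand":1},
  {"travel":[0,0,0.1],"rot":[0,0,0],"hand":1},
  {"travel":[0,0,0.04],"rot":[0,0,0],"hand":1},
  {"travel":[0,0,0.02],"rot":[0,0,0],"hand":1},
  {"travel":[0,0,0],"rot":[0,0,0],"hand":1},
  {"travel":[0,0,0],"rot":[0,0,0],"hand":1},
])

```text
clock: 23.12
position: [499.8, 290.6, 7.3]
ee_rot: [0.992, -0.123, 0.001, -0.001]
contact_force: [0.4, 0.4, 1.0]
gripper_width: 85.1
grasp_force: 0.0
```

>>> servo_tool([
  {"travel":[-0.008,0,0.014],"rot":[0,0,0],"hand":1},
  {"travel":[0,0,0],"rot":[0,0,0],"hand":1},
  {"travel":[0,0,0],"rot":[0,0,0],"hand":0},
  {"travel":[0,0,0],"rot":[0,0,0],"hand":0},
  {"travel":[0,0,0],"rot":[0,0,0],"hand":0},
  {"travel":[0,0,0],"rot":[0,0,0],"hand":0},
  {"travel":[0,0,0],"rot":[0,0,0],"hand":0},
  {"travel":[0,0,0],"rot":[0,0,0],"hand":0},
])

```text
clock: 23.78
position: [497.3, 291.6, 3.8]
ee_rot: [0.992, -0.123, 0.001, -0.001]
contact_force: [-0.5, -0.1, 5.7]
gripper_width: 62.6
grasp_force: 68.0
```

>>> servo_tool([
  {"travel":[0,0,-0.06],"rot":[0,0,0],"hand":0},
  {"travel":[0,0,-0.12],"rot":[0,0,0],"hand":0},
  {"travel":[0,0,-0.14],"rot":[0,0,0],"hand":0},
  {"travel":[0,0,-0.14],"rot":[0,0,0],"hand":0},
  {"travel":[0,0,-0.14],"rot":[0,0,0],"hand":0},
  {"travel":[0,0,-0.06],"rot":[0,0,0],"hand":0},
  {"travel":[0,0,0],"rot":[0,0,0],"hand":0},
  {"travel":[0,0,0],"rot":[0,0,0],"hand":0},
])

```text
clock: 24.45
position: [496.5, 291.0, 168.0]
ee_rot: [0.992, -0.123, 0.0, -0.001]
contact_force: [-0.3, -1.3, -1.4]
gripper_width: 62.6
grasp_force: 67.2
```

```bash
python3 - <<'E'
from h import *
T=held(36,"w10")
Q=T[(T[:,2]<-14)&(T[:,2]>-30)&(T[:,0]>15)]
E_=Q[Q[:,0]>Q[:,0].max()-5]; print("far edge",np.percentile(E_[:,0],99),"z far",np.median(E_[:,2]))
for lo,hi in((15,30),(30,45),(45,60)):
    q=Q[(Q[:,0]>lo)&(Q[:,0]<hi)]; print(lo,np.percentile(q[:,1],[.5,99.5]).round(1),np.median(q[:,2]).round(1))
go(629.3,1.4,175,83.9)
E
```

```text
{-75: 1408, -72: 565, -69: 95, -66: 253, -63: 488, -60: 399, -57: 278, -54: 182, -51: 118, -48: 245, -45: 929, -42: 503, -39: 446, -36: 454, -33: 428, -30: 424, -27: 12213, -24: 1382, -21: 1304, -18: 1344, -15: 1041, -12: 1018, -9: 975, -6: 6429, -3: 30224, 0: 52}
far edge 67.73793181644332 z far -25.165027675075642
15 [-32.2  31.8] -25.1
30 [-32.2  31.7] -25.1
45 [-32.2  31.7] -25.1
travel [ 0.8002  0.9904 -0.0343] rot z -0.0224 cur yaw -104.15 tilt [-2.e-03 -7.e-04 -1.e+00] pos [495.8 290.4 166.5] after turn travel [ 0.6536  1.0927 -0.0343] w 62.7 t 24.5
```

View pics/w10.png

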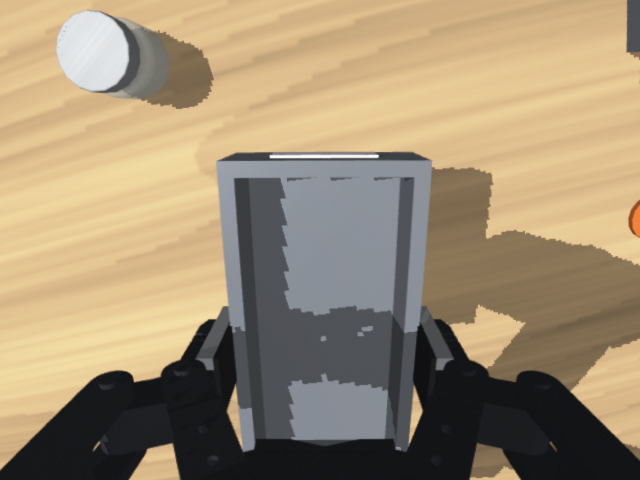

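The shallow tray is held level and square, far rim at row 157.

>>> servo_tool([
  {"travel":[0,0,0],"rot":[0,0,-0.0112],"hand":0},
  {"travel":[0,0,0],"rot":[0,0,-0.0112],"hand":0},
  {"travel":[0.081,0.1366,0],"rot":[0,0,0],"hand":0},
  {"travel":[0.081,0.1366,0],"rot":[0,0,0],"hand":0},
  {"travel":[0.081,0.1366,0],"rot":[0,0,0],"hand":0},
  {"travel":[0.081,0.1366,0],"rot":[0,0,0],"hand":0},
  {"travel":[0.081,0.1366,0],"rot":[0,0,0],"hand":0},
  {"travel":[0.081,0.1366,0],"rot":[0,0,0],"hand":0},
  {"travel":[0.081,0.1366,0],"rot":[0,0,0],"hand":0},
  {"travel":[0.081,0.1366,0],"rot":[0,0,0],"hand":0},
])

```text
clock: 25.33
position: [628.2, 0.1, 164.7]
ee_rot: [0.999, -0.053, -0.003, 0.0]
contact_force: [0.7, 0.6, -1.1]
gripper_width: 62.6
grasp_force: 67.1
```

>>> servo_tool([
  {"travel":[0,0,0.1],"rot":[0,0,0],"hand":0},
  {"travel":[0,0,0.1],"rot":[0,0,0],"hand":0},
  {"travel":[0,0,0.04],"rot":[0,0,0],"hand":0},
  {"travel":[0,0,0],"rot":[0,0,0],"hand":0},
  {"travel":[0,0,0],"rot":[0,0,0],"hand":0},
])

```text
clock: 25.75
position: [628.5, 2.3, 106.3]
ee_rot: [0.999, -0.052, -0.001, 0.001]
contact_force: [0.1, 0.3, -0.1]
gripper_width: 62.5
grasp_force: 67.1
```

```bash
cat >> h.py <<'E'
def over(zr,c=(629.3,1.4),ang=-6):
    a=np.radians(ang); u=np.array([np.cos(a),np.sin(a)]); w=np.array([-u[1],u[0]])
    for n in("top","scene"):
        X,im=cloud(n);P=near(X,c,95,10,220); Q=P[abs(P[:,2]-zr)<6]; d=Q[:,:2]-c; L,W=d@u,d@w
        m=abs(W)<37; print(n,m.sum(),"z",np.median(Q[m,2]),"long",np.percentile(L[m],[0,1,5,95,99,100]).round(1),"W",[np.percentile(W[m&(k*L>25)],[1,50,99]).round(1) for k in(1,-1) if (m&(k*L>25)).sum()>5])
E
python3 - <<'E'
from h import *
over(sensors.read_state()["position"][2]+25.1)
go(628,1.3,93,83.9)
E
```

```text
top 137 z 130.60954387101435 long [-65.7 -65.5 -65.1 -31.9 -26.3 -25.5] W [array([-31.9,  -7.4,  31.4])]
scene 447 z 131.67084246164228 long [-65.6 -61.9 -47.5  67.2  68.4  68.8] W [array([-31. ,   1.5,  33.3]), array([-31.4,  27.9,  33.4])]
travel [-0.0069  0.0068  0.0626] rot z 0.0004 cur yaw -95.97 tilt [ 1.9e-03 -1.0e-04 -1.0e+00] pos [629.9   2.8 108.7] after turn travel [-0.0069  0.0068  0.0626] w 62.2 t 25.85
```

>>> servo_tool([
  {"travel":[-0.002,0.002,0.03],"rot":[0,0,0],"hand":0},
  {"travel":[0,0,0.015],"rot":[0,0,0],"hand":0},
  {"travel":[0,0,0],"rot":[0,0,0],"hand":0},
  {"travel":[0,0,0],"rot":[0,0,0],"hand":0},
])

```text
clock: 26.18
position: [628.3, 1.8, 96.3]
ee_rot: [0.999, -0.053, -0.0, 0.0]
contact_force: [-0.2, 0.5, -1.0]
gripper_width: 62.9
grasp_force: 67.2
```

>>> servo_tool([
  {"travel":[0,0,0.004],"rot":[0,0,0],"hand":0},
  {"travel":[0,0,0.002],"rot":[0,0,0],"hand":0},
  {"travel":[0,0,0],"rot":[0,0,0],"hand":0},
])

```text
clock: 26.43
position: [628.5, 1.7, 94.9]
ee_rot: [0.999, -0.053, 0.0, -0.0]
contact_force: [-0.4, -0.2, -0.6]
gripper_width: 63.0
grasp_force: 67.2
```

>>> servo_tool([
  {"travel":[0,0,0.004],"rot":[0,0,0],"hand":0},
  {"travel":[0,0,0.003],"rot":[0,0,0],"hand":0},
  {"travel":[0,0,0],"rot":[0,0,0],"hand":0},
])

```text
clock: 26.68
position: [628.7, 1.7, 93.8]
ee_rot: [0.999, -0.053, 0.0, 0.0]
contact_force: [-2.7, 0.6, 1.9]
gripper_width: 62.8
grasp_force: 67.5
```

```bash
python3 - <<'E'
from h import *
over(118)
go(628,1.3,93,83.9)
E
```

```text
top 137 z 118.02920841709256 long [-65.9 -65.4 -65.1 -32.9 -27.  -24.7] W [array([-32.3,  -6.8,  30.9])]
scene 419 z 117.9714639353582 long [-67.4 -63.9 -51.   66.4  67.3  67.7] W [array([-32.2,  -0. ,  32. ]), array([-31.9,  26.8,  31.3])]
travel [-0.0026  0.0019  0.0033] rot z 0.0002 cur yaw -96.05 tilt [ 9.e-04  0.e+00 -1.e+00] pos [628.7   1.7  93.8] after turn travel [-0.0026  0.0019  0.0033] w 62.8 t 26.78
```

>>> servo_tool([
  {"travel":[0,0,0],"rot":[0,0,0],"hand":1},
  {"travel":[0,0,0],"rot":[0,0,0],"hand":1},
  {"travel":[0,0,0],"rot":[0,0,0],"hand":1},
  {"travel":[0,0,-0.04],"rot":[0,0,0],"hand":1},
  {"travel":[0,0,-0.12],"rot":[0,0,0],"hand":1},
  {"travel":[0,0,-0.14],"rot":[0,0,0],"hand":1},
  {"travel":[0,0,-0.14],"rot":[0,0,0],"hand":1},
  {"travel":[0,0,0],"rot":[0,0,0],"hand":0.65},
  {"travel":[0,0,0],"rot":[0,0,0],"hand":0.65},
])

```text
clock: 27.53
position: [629.9, 2.0, 206.7]
ee_rot: [0.999, -0.053, 0.003, -0.001]
contact_force: [0.3, -0.2, -1.1]
gripper_width: 64.2
grasp_force: 0.0
```

```bash
python3 - <<'E'
from h import *
for n in("scene","wrist"):
    X,im=cloud(n,save=f"pics/{n}4.png");P=near(X,(629,1),85,10,130); print(n,rim(P,114))
go(431.8,24.3,160,-6); print(sensors.read_state()["joints"])
E
```

```text
scene (array([629.6,   1.5, 118. , 135.5,  65.3,  -5.8]), 509)
wrist (array([628.6,   0.8, 117.7, 133.1,  64.5,  -5.8]), 5384)
travel [-0.7893 -0.0067  0.1717] rot z 0.2498 cur yaw -96.07 tilt [-9.e-04  4.e-04 -1.e+00] pos [627.9   1.8 202.7] after turn travel [-0.0077  0.7893  0.1717] w 55.6 t 27.63
[ 2.59836355e-01  4.10054327e-01 -2.59807973e-02 -6.52362962e-04
 -1.13554742e+00  1.20528160e+00]
```

>>> servo_tool([
  {"travel":[0,0,0],"rot":[0,0,0.0192],"hand":0.65},
  {"travel":[0,0,0],"rot":[0,0,0.0192],"hand":0.65},
  {"travel":[0,0,0],"rot":[0,0,0.0192],"hand":0.65},
  {"travel":[0,0,0],"rot":[0,0,0.0192],"hand":0.65},
  {"travel":[0,0,0],"rot":[0,0,0.0192],"hand":0.65},
  {"travel":[0,0,0],"rot":[0,0,0.0192],"hand":0.65},
  {"travel":[0,0,0],"rot":[0,0,0.0192],"hand":0.65},
  {"travel":[0,0,0],"rot":[0,0,0.0192],"hand":0.65},
  {"travel":[0,0,0],"rot":[0,0,0.0192],"hand":0.65},
  {"travel":[0,0,0],"rot":[0,0,0.0192],"hand":0.65},
])

```text
clock: 28.47
position: [627.5, 1.5, 201.0]
ee_rot: [0.791, -0.612, -0.001, 0.002]
contact_force: [-0.1, -0.7, -0.0]
gripper_width: 55.3
grasp_force: 0.0
```

>>> servo_tool([
  {"travel":[0,0,0],"rot":[0,0,0.0192],"hand":0.65},
  {"travel":[0,0,0],"rot":[0,0,0.0192],"hand":0.65},
  {"travel":[0,0,0],"rot":[0,0,0.0192],"hand":0.65},
  {"travel":[-0.002,0.158,0],"rot":[0,0,0],"hand":0.65},
  {"travel":[-0.002,0.158,0],"rot":[0,0,0],"hand":0.65},
  {"travel":[-0.002,0.158,0],"rot":[0,0,0],"hand":0.65},
  {"travel":[-0.002,0.158,0],"rot":[0,0,0],"hand":0.65},
  {"travel":[0,0.157,0],"rot":[0,0,0],"hand":0.65},
  {"travel":[0,0,0.1],"rot":[0,0,0],"hand":0.65},
  {"travel":[0,0,0.08],"rot":[0,0,0],"hand":0.65},
])

```text
clock: 29.3
position: [430.2, 23.9, 157.9]
ee_rot: [-0.67, 0.742, -0.0, 0.001]
contact_force: [0.2, -0.5, -1.0]
gripper_width: 55.6
grasp_force: 0.0
```

>>> servo_tool([
  {"travel":[0,0,0],"rot":[0,0,0],"hand":0.65},
  {"travel":[0,0,0],"rot":[0,0,0],"hand":0.65},
])

```text
clock: 29.47
position: [431.5, 23.5, 157.0]
ee_rot: [-0.67, 0.743, 0.001, -0.002]
contact_force: [-0.0, -0.7, 0.9]
gripper_width: 55.7
grasp_force: 0.0
```

```bash
python3 - <<'E'
from h import *
X,im=cloud("wrist",save="pics/w11.png")
P=near(X,(431.8,24.3),40,6,60); Q=P[P[:,2]>28]; c=cv2.minEnclosingCircle(Q[:,:2].astype(np.float32)); print(len(Q),np.median(Q[:,2]),c)
go(*c[0],4,-6)
E
```

```text
2185 31.720887372790727 ((431.2772216796875, 24.378665924072266), 19.042173385620117)
travel [-0.0022  0.0051  0.6155] rot z 0.0003 cur yaw 174.11 tilt [-0.0013 -0.0012 -1.    ] pos [432.7  23.9 157.9] after turn travel [-0.0021  0.0051  0.6155] w 55.8 t 29.52
```

>>> servo_tool([
  {"travel":[-0.002,0.001,0.14],"rot":[0,0,0],"hand":0.65},
  {"travel":[0,0,0.14],"rot":[0,0,0],"hand":0.65},
  {"travel":[0,0,0.14],"rot":[0,0,0],"hand":0.65},
  {"travel":[0,0,0.12],"rot":[0,0,0],"hand":0.65},
  {"travel":[0,0,0.06],"rot":[0,0,0],"hand":0.65},
  {"travel":[0,0,0.016],"rot":[0,0,0],"hand":0.65},
  {"travel":[0,0,0],"rot":[0,0,0],"hand":0.65},
  {"travel":[0,0,0],"rot":[0,0,0],"hand":0.65},
])

```text
clock: 30.18
position: [433.7, 25.0, 4.8]
ee_rot: [-0.67, 0.743, -0.0, 0.001]
contact_force: [1.2, -0.8, 1.1]
gripper_width: 55.5
grasp_force: 0.0
```

>>> servo_tool([
  {"travel":[0,0,0],"rot":[0,0,0],"hand":0},
  {"travel":[0,0,0],"rot":[0,0,0],"hand":0},
  {"travel":[0,0,0],"rot":[0,0,0],"hand":0},
  {"travel":[0,0,0],"rot":[0,0,0],"hand":0},
  {"travel":[0,0,0],"rot":[0,0,0],"hand":0},
  {"travel":[0,0,0],"rot":[0,0,0],"hand":0},
])

```text
clock: 30.68
position: [433.5, 25.0, 5.8]
ee_rot: [-0.67, 0.743, -0.001, 0.002]
contact_force: [-1.3, 0.4, 4.9]
gripper_width: 34.9
grasp_force: 59.1
```

>>> servo_tool([
  {"travel":[0,0,-0.06],"rot":[0,0,0],"hand":0},
  {"travel":[0,0,-0.12],"rot":[0,0,0],"hand":0},
  {"travel":[0,0,-0.14],"rot":[0,0,0],"hand":0},
  {"travel":[0,0,-0.14],"rot":[0,0,0],"hand":0},
  {"travel":[0,0,-0.14],"rot":[0,0,0],"hand":0},
  {"travel":[0,0,-0.14],"rot":[0,0,0],"hand":0},
  {"travel":[0,0,0],"rot":[0,0,0],"hand":0},
  {"travel":[0,0,0],"rot":[0,0,0],"hand":0},
])

```text
clock: 31.35
position: [433.4, 25.1, 192.2]
ee_rot: [-0.67, 0.743, -0.001, 0.004]
contact_force: [-0.5, 0.0, -1.2]
gripper_width: 35.0
grasp_force: 59.8
```

```bash
python3 - <<'E'
from h import *
T=held(19,"w12"); Q=T[(abs(T[:,0])<25)&(T[:,2]>-40)]; print(len(Q),np.percentile(Q,[1,50,99],axis=0).round(1))
go(629,1.2,180,-6)
E
```

```text
{-75: 645, -72: 363, -69: 215, -60: 127, -57: 92, -54: 56, -45: 84, -42: 486, -39: 164, -36: 134, -33: 114, -30: 7237, -27: 1307, -24: 227, -12: 53, -9: 132, -6: 177, -3: 1759, 0: 310, 3: 90}
12083 [[-16.7 -18.4 -39.6]
 [  6.7  -0.  -27.5]
 [ 19.   18.2   2.6]]
travel [ 0.012  -0.7931  0.0429] rot z 0.0002 cur yaw 174.07 tilt [ 0.0027  0.0019 -1.    ] pos [432.1  24.6 190.2] after turn travel [ 0.011  -0.7931  0.0429] w 35.2 t 31.4
```

View pics/w12.png

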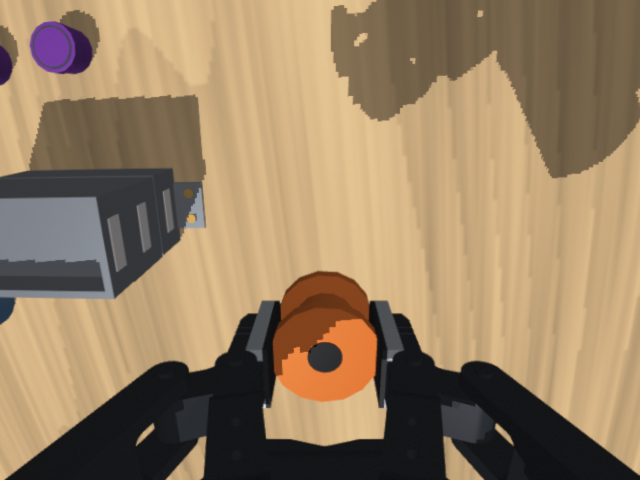

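The spool is held upright at (325,340), and the three tiers are aligned at left. Move over the stack.

>>> servo_tool([
  {"travel":[0.002,-0.159,0],"rot":[0,0,0],"hand":0},
  {"travel":[0.002,-0.159,0],"rot":[0,0,0],"hand":0},
  {"travel":[0.002,-0.159,0],"rot":[0,0,0],"hand":0},
  {"travel":[0.002,-0.159,0],"rot":[0,0,0],"hand":0},
  {"travel":[0.001,-0.157,0],"rot":[0,0,0],"hand":0},
  {"travel":[0,0,0.1],"rot":[0,0,0],"hand":0},
  {"travel":[0,0,0],"rot":[0,0,0],"hand":0},
  {"travel":[0,0,0],"rot":[0,0,0],"hand":0},
])

```text
clock: 32.07
position: [627.2, 1.3, 160.5]
ee_rot: [-0.669, 0.743, 0.002, -0.003]
contact_force: [-0.3, 0.2, 0.3]
gripper_width: 34.8
grasp_force: 59.9
```

```bash
python3 -c "
from h import *
go(629,1.2,103,-6)"
```

```text
travel [-0.001 -0.009  0.23 ] rot z 0.0001 cur yaw 174.05 tilt [-0.008  -0.0015 -1.    ] pos [627.2   1.3 160.5] after turn travel [-0.001 -0.009  0.23 ] w 34.8 t 32.07
```

>>> servo_tool([
  {"travel":[0,-0.004,0.1],"rot":[0,0,0],"hand":0},
  {"travel":[0,0,0.08],"rot":[0,0,0],"hand":0},
  {"travel":[0,0,0.03],"rot":[0,0,0],"hand":0},
  {"travel":[0,0,0.008],"rot":[0,0,0],"hand":0},
  {"travel":[0,0,0],"rot":[0,0,0],"hand":0},
  {"travel":[0,0,0],"rot":[0,0,0],"hand":0},
])

```text
clock: 32.57
position: [630.9, 2.0, 111.3]
ee_rot: [-0.67, 0.742, -0.001, 0.001]
contact_force: [0.4, -0.5, 0.7]
gripper_width: 34.7
grasp_force: 60.0
```

>>> servo_tool([
  {"travel":[0,0,0.02],"rot":[0,0,0],"hand":0},
  {"travel":[0,0,0.012],"rot":[0,0,0],"hand":0},
  {"travel":[0,0,0],"rot":[0,0,0],"hand":0},
  {"travel":[0,0,0],"rot":[0,0,0],"hand":0},
])

```text
clock: 32.9
position: [630.2, 1.7, 101.6]
ee_rot: [-0.67, 0.743, 0.0, -0.0]
contact_force: [1.1, 0.3, -0.1]
gripper_width: 35.4
grasp_force: 60.0
```

>>> servo_tool([
  {"travel":[0,0,0.004],"rot":[0,0,0],"hand":0},
  {"travel":[0,0,0.004],"rot":[0,0,0],"hand":0},
  {"travel":[0,0,0],"rot":[0,0,0],"hand":0},
])

```text
clock: 33.15
position: [630.5, 1.7, 100.9]
ee_rot: [-0.67, 0.742, -0.0, 0.0]
contact_force: [-2.4, -0.0, 5.0]
gripper_width: 35.0
grasp_force: 60.3
```

Contact (5 N): release and withdraw.

>>> servo_tool([
  {"travel":[0,0,-0.002],"rot":[0,0,0],"hand":0},
  {"travel":[0,0,0],"rot":[0,0,0],"hand":0.6},
  {"travel":[0,0,0],"rot":[0,0,0],"hand":0.6},
  {"travel":[0,0,0],"rot":[0,0,0],"hand":0.6},
  {"travel":[0,0,-0.05],"rot":[0,0,0],"hand":0.6},
  {"travel":[0,0,-0.14],"rot":[0,0,0],"hand":0.6},
  {"travel":[0,0,-0.14],"rot":[0,0,0],"hand":0.6},
  {"travel":[0,0,-0.14],"rot":[0,0,0],"hand":0.6},
  {"travel":[0,0,0],"rot":[0,0,0],"hand":0.6},
  {"travel":[0,0,0],"rot":[0,0,0],"hand":0.6},
])

```text
clock: 33.98
position: [631.5, 2.0, 220.3]
ee_rot: [-0.67, 0.743, -0.001, 0.003]
contact_force: [0.0, -0.0, -0.2]
gripper_width: 51.1
grasp_force: 0.0
```

```bash
python3 - <<'E'
from h import *
for n in("wrist","scene"):
    X,im=cloud(n,save=f"pics/{n}5.png");P=near(X,(629,1),85,10,150); print(n,rim(P[P[:,2]<121],114))
    Q=near(X,(629,1),28,123,150); print(len(Q),np.median(Q[:,2]),cv2.minEnclosingCircle(Q[:,:2].astype(np.float32)))
E
```

```text
wrist (array([629.2,   1. , 117.5, 132.9,  64.9,  -5.8]), 5039)
2760 126.7096279528377 ((630.5742797851562, 0.8743148446083069), 19.13349723815918)
scene (array([629.3,   1.1, 118. , 135.2,  65.4,  -5.6]), 514)
227 127.48094559101499 ((630.8021240234375, -0.11970200389623642), 20.716957092285156)
```

View pics/scene5.png

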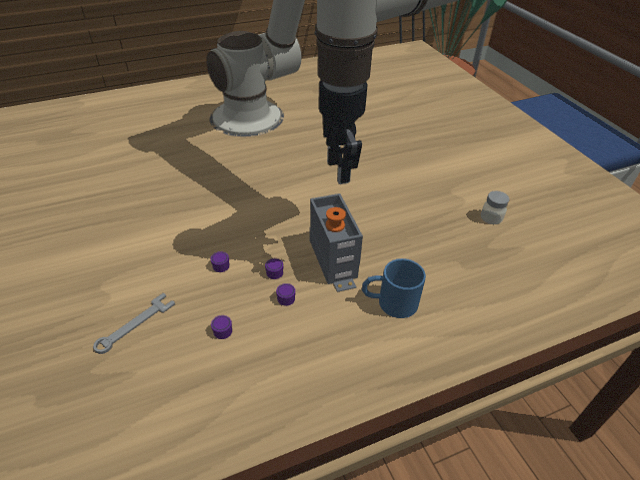

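The scene view shows all three tiers stacked squarely and the spool upright on top at (336,220). The jar, mug and wrench are where they were.

```bash
python3 -c "
from bench import *
print(job_done())"
```

```text
the job is handed in; nothing more can be done
None
```

The stack is built in the order asked: tin, deep tray, float, shallow tray, spool. Trays aligned to about 1 mm, the jar, mug and wrench not disturbed, handed in at about 34 s of the 131 s allowed.

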